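# Shut the pantry vent with the hook pole and set out the fogger cans

### The job

Get the pantry ready for fogging. First drop the pole's prong into the ring eye of the open vent flap and swing the flap fully shut with the pole, keeping the hand itself off the vent, and only then take the caps off all the cans that still wear one and stand each cap, open side down, flat in a compartment of its own in the cap tray. Stand all four cans, opened, upright inside the steel drip tray, lay the pole back in its cradle as it was, and tip nothing over.

Things in the scene. Friction and masses are not known exactly. Their poses are not given: they have to be found in the camera images.
- vent_frame: White vent cowl fixed on the counter: two jambs 35 mm wide, 200 mm tall, 210 mm apart, with a 30 mm high sill between and cheeks behind. Origin on the counter under the sill's centre; x the way the flap leans when open (away from the robot), y along the sill, z up. Carries the grey flap, 200 wide, 210 high, 12 mm thick, hinged at its lower edge along this y, 32 mm above the counter.
- vent (a joint): Angle of the grey vent flap, rad: 0 shut (upright between the jambs, against its stop), growing as it leans away from the robot, up to 0.85. A stiff friction hinge: it stays where it is left; about 2 to 4 N at the ring, towards the robot, pulls it shut.
- vent_eye (a point): Centre of the brass ring eye at the flap's top, robot side: 215 mm above the hinge and 34 mm in front of the flap's middle plane. Ring of 36 mm mean diameter, wire 7 mm (29 mm clear). Enter it from above: its hole runs up and down; shut, the ring leans 0.3 rad with its far side higher, and it turns with the flap. Axes are the flap's own (x off its far face, z up along it).
- vent_hinge (a point): Point on the hinge axis in the middle of the flap's width; axes as for vent_eye.
- pole: Hook pole: wooden rod 12 mm thick, at its balance point a black rubber grip sleeve (80 long, 22 wide, 26 mm high), at the front end a brass prong 8 mm thick bent straight down. 0.11 to 0.18 kg. Origin on the rod's axis, mid-sleeve; x along the rod to the prong, z up. The rod runs from x = -170 to 190 mm; the prong at x = 190 mm reaches 50 mm below the axis.
- pole_prong (a point): Point on the prong's axis 28 mm below the rod's axis (pole frame 190, 0, -28 mm).
- pole_tip (a point): Lowest end of the prong (pole frame 190, 0, -50 mm).
- cradle: Wooden pole cradle fixed on the counter: base 260 x 70 x 10 mm, two posts at x = +-110 mm with V-notches on top (edges 92 mm above the counter). Origin on the counter under its centre; x along the lying pole to its prong end, z up. A pole in the notches has its axis 78 mm above the counter over the cradle's x axis, prong hanging down; its origin starts within 10 mm of the cradle's centre.
- cap_tray: Loose black cap tray 162 x 162 mm with 2 x 2 open compartments, centres at x, y = +-39 mm in its frame, each 73 mm square inside; floor 5 mm above the counter, ribs and rim up to 14 mm above the counter. Mass about 0.6 kg. Origin at the centre of its underside, z up.
- drip_tray: Flat steel drip tray fixed on the counter in front of the vent, 204 x 204 mm, floor 4 mm above the counter inside a rim 4 mm wide and 8 mm high. Room for the four cans 2 x 2. Origin at the centre of its underside, x and y along its sides, z up.
- can1: Loose green fogger can, 52 mm diameter, body 130 mm high with a flat shoulder; on it a collar 36 mm wide and 10 mm high, then a 12 mm wide nozzle, top at 152 mm. Mass 0.32 kg. Origin at the centre of its underside, z up.
- can2: Loose blue fogger can, 52 mm diameter, body 130 mm high with a flat shoulder; on it a collar 36 mm wide and 10 mm high, then a 12 mm wide nozzle, top at 152 mm. Mass 0.32 kg. Origin at the centre of its underside, z up.
- can3: Loose red fogger can, 52 mm diameter, body 130 mm high with a flat shoulder; on it a collar 36 mm wide and 10 mm high, then a 12 mm wide nozzle, top at 152 mm. Mass 0.32 kg. Origin at the centre of its underside, z up.
- can4: Loose yellow fogger can, 52 mm diameter, body 130 mm high with a flat shoulder; on it a collar 36 mm wide and 10 mm high, then a 12 mm wide nozzle, top at 152 mm. Mass 0.32 kg. Origin at the centre of its underside, z up.
- cap1: Orange cap of the green can (none if that can is already open): a loose plastic cup upside down, 48 mm outer diameter, 45 mm high, wall 2.5 mm, 18 g, resting on the can's shoulder 130 mm above the counter, lifted straight off (clear of the nozzle after 25 mm). Origin at the centre of its open lower rim, z up towards its closed top.
- cap2: Orange cap of the blue can (none if that can is already open): a loose plastic cup upside down, 48 mm outer diameter, 45 mm high, wall 2.5 mm, 18 g, resting on the can's shoulder 130 mm above the counter, lifted straight off (clear of the nozzle after 25 mm). Origin at the centre of its open lower rim, z up towards its closed top.
- cap3: Orange cap of the red can (none if that can is already open): a loose plastic cup upside down, 48 mm outer diameter, 45 mm high, wall 2.5 mm, 18 g, resting on the can's shoulder 130 mm above the counter, lifted straight off (clear of the nozzle after 25 mm). Origin at the centre of its open lower rim, z up towards its closed top.
- cap4: Orange cap of the yellow can (none if that can is already open): a loose plastic cup upside down, 48 mm outer diameter, 45 mm high, wall 2.5 mm, 18 g, resting on the can's shoulder 130 mm above the counter, lifted straight off (clear of the nozzle after 25 mm). Origin at the centre of its open lower rim, z up towards its closed top.
- bag_carton: Yellow carton 60 x 120 x 50 mm lying on the counter; a bystander. Origin at the centre of its underside, z up.
- mug: White mug 76 mm wide, 85 mm high; a bystander. Origin at the centre of its underside, z up.

How it is judged (in metres and radians):
On the way, in this order (a step that is already met when the one before it is completed fails the run):
1. the pole's prong is down through the ring eye while the vent flap is still open (distance between pole_prong and vent_eye below 0.022 m and z of pole_tip in the frame of vent_eye below -0.003 m and value of joint vent above 0.3 rad), for 0.1 s.
2. the vent flap is shut (value of joint vent below 0.05 rad), for 0.3 s.
At the end, for the whole second after the job is handed in: The flap is within 0.06 rad of shut; the pole lies still in the notches (within 30 mm along, 10 across, 0.1 rad); every cap stands open side down (0.15 rad) on the floor of a tray compartment; all four cans stand on the drip tray, axes within 85 mm of its centre along each side (value of joint vent below 0.06 rad and x of pole in the frame of cradle between -0.03 and 0.03 m and y of pole in the frame of cradle between -0.01 and 0.01 m and z of pole in the frame of cradle between 0.07 and 0.088 m and angle between the x axis of pole and the x axis of cradle, either way round below 0.1 rad and linear speed of each of pole, can1, can2, can3, can4, cap1, cap2, cap3, cap4 below 0.03 m/s and angle between each of can1, can2, can3, can4's own z axis and vertical below 0.1 rad and z of each of can1, can2, can3, can4 in the frame of drip_tray below 0.007 m and x of can1 in the frame of drip_tray between -0.085 and 0.085 m and y of can1 in the frame of drip_tray between -0.085 and 0.085 m and x of can2 in the frame of drip_tray between -0.085 and 0.085 m and y of can2 in the frame of drip_tray between -0.085 and 0.085 m and x of can3 in the frame of drip_tray between -0.085 and 0.085 m and y of can3 in the frame of drip_tray between -0.085 and 0.085 m and x of can4 in the frame of drip_tray between -0.085 and 0.085 m and y of can4 in the frame of drip_tray between -0.085 and 0.085 m and x of cap1 in the frame of cap_tray between -0.057 and 0.057 m and y of cap1 in the frame of cap_tray between -0.057 and 0.057 m and z of cap1 in the frame of cap_tray between 0 and 0.011 m and angle between each of cap1, cap2, cap3, cap4's own z axis and vertical below 0.15 rad and x of cap2 in the frame of cap_tray between -0.057 and 0.057 m and y of cap2 in the frame of cap_tray between -0.057 and 0.057 m and z of cap2 in the frame of cap_tray between 0 and 0.011 m and x of cap3 in the frame of cap_tray between -0.057 and 0.057 m and y of cap3 in the frame of cap_tray between -0.057 and 0.057 m and z of cap3 in the frame of cap_tray between 0 and 0.011 m and x of cap4 in the frame of cap_tray between -0.057 and 0.057 m and y of cap4 in the frame of cap_tray between -0.057 and 0.057 m and z of cap4 in the frame of cap_tray between 0 and 0.011 m); the robot touches nothing.
It fails at once if a cap is taken off its can while the vent is still open (value of joint vent above 0.12 rad and (horizontal distance between cap1 and can1 above 0.04 m or horizontal distance between cap2 and can2 above 0.04 m or horizontal distance between cap3 and can3 above 0.04 m or horizontal distance between cap4 and can4 above 0.04 m)).
It fails at once if the robot itself pushes on the vent (contact force between any of the fingers, the arm and vent_frame above 1.5 N).
It fails at once if a can or a bystander is tipped over (angle between any of bag_carton, mug, can1, can2, can3, can4's own z axis and vertical above 0.7 rad).
Of cap1, cap2, cap3, cap4 only 2 to 4 are there at a start; the rules pass over those that are not, and their reading is None.
At some moment in a run one of cap_tray may be knocked a few centimetres aside while the robot is not near it.
It also fails if it takes over 210 s, if anything falls off the work surface, if the arm or the gripper's body presses on something with over 40 N, if the wrist force passes 120 N, or if a joint passes its speed limit or range.

### The arm

A 6-joint arm with a two-finger parallel gripper is mounted at the origin on the work surface. World frame = base frame: x ahead of the robot, y to its left, z up, the work surface at z = 0. Lengths are in m, angles in degrees, forces in N, time in s.
With the tool pointing down it reaches from about 0.375 to 0.9 m from the base axis. Payload 3.1 kg.
Tool frame: the origin (TCP) lies between the finger pads; the fingertips stand 22 mm ahead of it and the grasp point (between the pads) lies 3 mm ahead of it (bot.tip_extent is the distance from the TCP to the fingertips, in m); y points along the fingers, z is the direction in which the jaws open and shut, and the axes are right-handed (so a half turn about y gives the same grasp; the last joint's range is limited). The gripper opens to 87 mm and grips with 3 to 60 N. Pads are 19 mm wide; open, the fingers measure 117 mm over their backs; the gripper's body (75 mm by 190 mm) begins 51 mm behind the grasp point.
Start: joints at [-75.659, 30.224, 82.088, -0, 67.689, -10.227], TCP at [0.26, -0.568, 0.214] pointing down, gripper open.
Joint ranges: [-176.69, 176.69], [-43.24, 126.21], [12.49, 139.97], [-82, 262], [0, 151.66], [-163.58, 163.58]. Speed limits (degrees/s): [159.86, 159.86, 180, 180, 180, 180].

### API

Orientations are given as a 3x3 rotation matrix whose columns are the frame's x, y, z axes.
In Python, from rig import bot, eyes, models gives the robot as it stands. The module is installed in compiled form; this text tells all that it offers.
- The arm moves only by the tool arm_command, never from a script. Its arguments are lists of equal length, an entry for each row: "translation": the shift along the tool's x, y, z each as a share of 0.08 m, from -1 to 1, a list of three; "rotation": the turn, a rotation vector about the tool's x, y, z each as a share of 60 degrees, from -1 to 1, a list of three; "grip": the closure, from -1 (fully open) to 1 (shut), so that 0 is half open. In form: {"translation": [[x, y, z], ...], "rotation": [[rx, ry, rz], ...], "grip": [grip, ...]}. A call has 1 to 5 rows; each row is the pose to reach, as a shift and turn from the pose commanded when the call began, along the tool's axes at that moment; what a row does not reach only later rows make up. A row lasts 1/10 s, in which the tool goes at most 50 mm and 8.59 degrees, less where a joint would pass 70% of its speed; a pose out of reach is approached as far as the arm can. A call with a number of a shift or a turn outside -1 to 1 is refused whole. A call with a gripper value outside its range is refused whole. The fingers move at their own pace and stop on an object; the grip force is fixed at half the most. Time passes only in rows, so rows that repeat a pose let the fingers close. It gives the time, the measured TCP pose, the force and the opening at its end, in the units of the state.
- bot.read_state(): the state, without advancing time (a new reading comes with each control period).
- eyes.capture(name): name is "scene" or "top" or "wrist"; returns a dict with "image" (480x640x3 uint8, blue, green, red), "mtx" (3x3 intrinsics, pixels), "rvec" (rotation vector, rad) and "tvec" (3), from world to camera coordinates, as OpenCV has them; the wrist camera has in their place "hand_eye" (4x4, takes a point from camera to tool coordinates, whose origin is the TCP and whose axes are the tool frame's). Camera axes: x right, y down, z forward; pixel columns grow to the right and rows downward; lengths in m; the calibration is good to about 2 mm. A picture is of the moment at which its call begins: read the wrist's pose just before it. There is no depth.
- bot.hand_in(): hands the job in, once; it reports no verdict.
Trained networks look in the newest picture that a camera, given by its name, has taken for a name from the list of things; names that differ only in an ending like _2 or _b are one class to them, and where a whole thing is asked for, a point or a joint stands for the part that bears it (a point fixed in the world has none). Each returns a list of dicts, best first, with "conf" (0 to 1); they miss things now and then, are a little off and sometimes report something else, mostly with a low value. They report only what shows in the picture. A call takes as long as a camera call.
- models.recognise(camera, thing): "extent" ([left, top, right, bottom] as shares, 0 to 1, of the picture: columns of its width, rows of its height, round what is visible of it).
- models.spot_point(camera, thing): "point" ([column, row] as shares, 0 to 1, of the picture: columns of its width, rows of its height: a listed point, or the origin of a listed thing).
The state is a dict: "time_s": time; "joint_positions": joint angles; "qvel": joint speeds; "tau": joint torques, N m; "position": TCP position; "tcp_rot": TCP orientation; "force": force on the tool from outside, world axes, zero at the start; "moment": the same for the moment, N m; "opening": opening from 0.0 (shut) to 1.0 (fully open).
Only numpy, scipy, OpenCV 4.12 (cv2) and the standard library are available. Lean on these libraries where they do the work, as an engineer would, in place of code of your own. Each camera call takes 0.05 s, during which the arm holds its last target. There are 200 camera calls.

## Working session

There is one attempt and no reset: what is moved stays moved. The work goes in short steps, Python scripts to look and compute and a tool call to move; the robot and the scene stay as the last step left them, time stands still between calls to the robot, and variables do not carry over. Pictures are saved under pics/ and viewed, about 12 in all and at most 16, crops included, and the job is handed in when it is done.

Besides the shell and the picture viewer there is one more tool, called after "Call:" as name(argument=value, ...) on one line, values as JSON. arm_command: Moves the arm, as the interface text tells. Shift numbers are shares of 0.08 m and turn numbers shares of 60 degrees, none past 1 either way. Its arguments: {"type":"object","properties":{"translation":{"type":"array"},"rotation":{"type":"array"},"grip":{"type":"array"}},"required":["translation","rotation","grip"]}

```bash
ls; mkdir -p pics; python3 - <<'E'
from rig import bot,eyes,models
import cv2,numpy as np
s=bot.read_state();print({k:np.round(v,3).tolist() for k,v in s.items()})
for c in ("scene","top"):
    r=eyes.capture(c);cv2.imwrite(f"pics/{c}0.png",r["image"])
    R=cv2.Rodrigues(np.array(r["rvec"]))[0];print(c,np.round(r["mtx"],1).tolist(),np.round(-R.T@np.array(r["tvec"]).ravel(),3),np.round(R,2).tolist())
r=eyes.capture("wrist");print(np.round(r["hand_eye"],3).tolist(),np.round(r["mtx"],1).tolist())
E
```

```text
pics
{'time_s': 0.0, 'joint_positions': [-75.659, 30.277, 82.156, -0.002, 67.689, -10.227], 'qvel': [0.021, 0.101, -0.045, 0.006, -0.044, -0.007], 'tau': [-0.0, -44.004, -17.66, 0.063, 0.058, -0.0], 'position': [0.26, -0.568, 0.213], 'tcp_rot': [[-0.909, -0.001, 0.416], [-0.416, 0.002, -0.909], [-0.0, -1.0, -0.002]], 'force': [-0.54, -0.059, 0.167], 'moment': [0.007, -0.02, 0.017], 'opening': 1.001}
scene [[433.7, 0.0, 321.8], [0.0, 433.7, 245.3], [0.0, 0.0, 1.0]] [ 1.029 -0.005  1.048] [[0.01, 1.0, -0.0], [0.87, -0.01, -0.5], [-0.5, 0.01, -0.87]]
top [[534.5, 0.0, 320.2], [0.0, 534.5, 241.7], [0.0, 0.0, 1.0]] [0.323 0.015 1.546] [[0.01, -1.0, 0.0], [-0.99, -0.01, -0.15], [0.15, -0.0, -0.99]]
[[0.0, 0.959, 0.285, -0.079], [0.0, -0.285, 0.959, -0.171], [1.0, -0.0, -0.0, -0.001], [0.0, 0.0, 0.0, 1.0]] [[385.7, 0.0, 315.9], [0.0, 385.7, 239.6], [0.0, 0.0, 1.0]]
```

View pics/scene0.png

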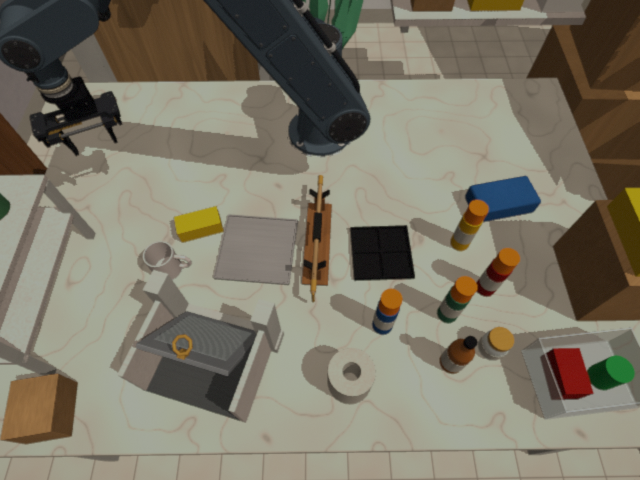

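View pics/top0.png

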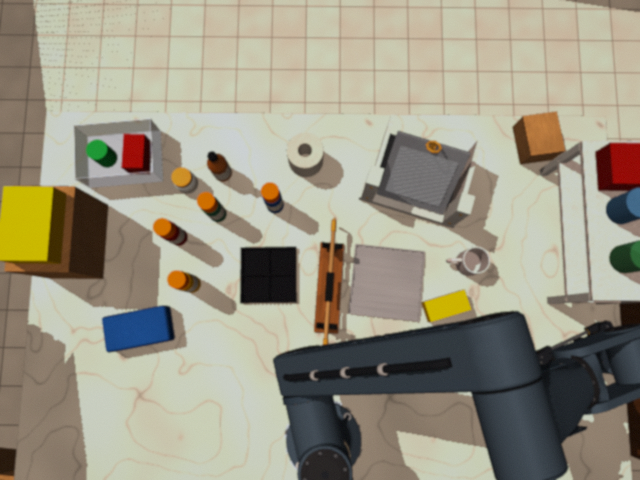

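```bash
cat > h.py <<'E'
from rig import bot,eyes,models
import cv2,numpy as np
from scipy.optimize import least_squares
from scipy.spatial.transform import Rotation as Ro
def cap(c):
    s=bot.read_state();r=eyes.capture(c)
    K=np.array(r["mtx"])
    if c=="wrist":
        T=np.eye(4);T[:3,:3]=s["tcp_rot"];T[:3,3]=s["position"]
        W=T@np.array(r["hand_eye"])
    else:
        W=np.eye(4);R=cv2.Rodrigues(np.array(r["rvec"]))[0]
        W[:3,:3]=R.T;W[:3,3]=-R.T@np.array(r["tvec"]).ravel()
    return r["image"],K,W
def ray(px,K,W):
    d=W[:3,:3]@np.linalg.solve(K,[px[0],px[1],1]);return W[:3,3],d/np.linalg.norm(d)
def onz(px,z,K,W):
    o,d=ray(px,K,W);return o+d*(z-o[2])/d[2]
def proj(p,K,W):
    q=K@(W[:3,:3].T@(np.asarray(p)-W[:3,3]));return q[:2]/q[2]
def spot(c,t,n=1):
    return [(round(d["conf"],2),np.array(d["point"])*[640,480]) for d in models.spot_point(c,t)[:n]]
def rec(c,t,n=1):
    return [(round(d["conf"],2),np.array(d["extent"])*[640,480,640,480]) for d in models.recognise(c,t)[:n]]
def tri(rs):
    A=0;b=0
    for o,d in rs:
        P=np.eye(3)-np.outer(d,d);A=A+P;b=b+P@o
    return np.linalg.solve(A,b)
def rel(p,R=None):
    """units for a move from current pose to world p (rotation R)"""
    s=bot.read_state();C=np.array(s["tcp_rot"])
    t=C.T@(np.array(p)-s["position"])/0.08
    w=np.zeros(3) if R is None else np.degrees(Ro.from_matrix(C.T@R).as_rotvec())/60
    return np.round(t,3).tolist(),np.round(w,3).tolist()
E
python3 - <<'E'
from h import *
Z={"vent_eye":None,"vent_hinge":.032,"pole":.078,"pole_prong":.05,"pole_tip":.028,"cradle":0,"cap_tray":0,"drip_tray":0,"vent_frame":0,"bag_carton":0,"mug":0,**{f"can{i}":0 for i in range(1,5)},**{f"cap{i}":.13 for i in range(1,5)}}
cs={c:cap(c)[1:] for c in("scene","top")}
for t,z in Z.items():
    rs=[];o=t
    for c in cs:
        p=spot(c,t)
        if p:
            rs.append(ray(p[0][1],*cs[c])); o+=f" | {c} {p[0][0]} px{np.round(p[0][1])} "+(str(np.round(onz(p[0][1],z,*cs[c]),3)) if z is not None else "")
    if len(rs)==2:o+=f" | tri {np.round(tri(rs),3)}"
    print(o)
E
```

```text
vent_eye | scene 0.72 px[183. 347.]  | top 0.74 px[433. 147.]  | tri [ 0.774 -0.278  0.204]
vent_hinge | scene 0.88 px[223. 323.] [ 0.665 -0.244  0.032] | top 0.74 px[408. 203.] [ 0.665 -0.24   0.032] | tri [ 0.665 -0.242  0.032]
pole | scene 0.84 px[315. 230.] [ 0.428 -0.016  0.078] | top 0.81 px[328. 286.] [ 0.42  -0.009  0.078] | tri [ 0.421 -0.013  0.066]
pole_prong | scene 0.75 px[447. 316.] [0.66  0.303 0.05 ] | top 0.8 px[330. 219.] [ 0.611 -0.014  0.05 ] | tri [0.654 0.117 0.224]
pole_tip | scene 0.86 px[312. 301.] [ 0.61  -0.025  0.028]
cradle | scene 0.78 px[316. 244.] [ 0.426 -0.013  0.   ] | top 0.71 px[330. 285.] [ 0.426 -0.015  0.   ] | tri [ 0.426 -0.014  0.   ]
cap_tray | scene 0.6 px[384. 253.] [0.458 0.173 0.   ] | top 0.57 px[270. 276.] [0.452 0.158 0.   ] | tri [ 0.454  0.167 -0.007]
drip_tray | scene 0.55 px[257. 250.] [ 0.443 -0.176  0.   ] | top 0.76 px[385. 283.] [ 0.436 -0.174  0.   ] | tri [ 0.437 -0.177 -0.011]
vent_frame | scene 0.9 px[225. 326.] [ 0.663 -0.246  0.   ] | top 0.67 px[407. 206.] [ 0.664 -0.24   0.   ] | tri [ 0.664 -0.243  0.003]
bag_carton 
[... 560 characters left out ...]
 | top 0.67 px[275. 206.] [0.658 0.148 0.   ] | tri [ 0.659  0.152 -0.003]
can4 | scene 0.96 px[384. 324.] [0.661 0.155 0.   ] | top 0.67 px[275. 206.] [0.658 0.148 0.   ] | tri [ 0.659  0.152 -0.003]
cap1 | scene 0.7 px[458. 293.] [0.636 0.312 0.13 ] | top 0.87 px[167. 230.] [0.562 0.426 0.13 ] | tri [ 0.577  0.412 -0.002]
cap2 | scene 0.7 px[458. 293.] [0.636 0.312 0.13 ] | top 0.87 px[167. 230.] [0.562 0.426 0.13 ] | tri [ 0.577  0.412 -0.002]
cap3 | scene 0.7 px[458. 293.] [0.636 0.312 0.13 ] | top 0.87 px[167. 230.] [0.562 0.426 0.13 ] | tri [ 0.577  0.412 -0.002]
cap4 | scene 0.7 px[458. 293.] [0.636 0.312 0.13 ] | top 0.87 px[167. 230.] [0.562 0.426 0.13 ] | tri [ 0.577  0.412 -0.002]
```

The scene picture shows the following:
- All four cans are capped, at about (470,225), (497,270), (457,300) and (388,310).
- The flap is open with its ring at (183,347).
- The pole lies in the cradle with its prong at (313,298), towards the vent.

The network spots agree with this to about a centimetre. I'll square up the tool and look at the ring from above first.

Call:
arm_command(translation=[[-0.416,-1,-0.909],[-0.416,-1,-0.909],[-0.416,-1,-0.909],[-0.416,-1,-0.909]], rotation=[[0,0.41,0],[0,0.41,0],[0,0.41,0],[0,0.41,0]], grip=[-1,-1,-1,-1])

```text
time_s: 2.55
position: [0.2605, -0.4881, 0.2969]
tcp_rot: [[-1.0, 0.001, 0.001], [-0.001, -0.004, -1.0], [-0.001, -1.0, 0.004]]
force: [-0.3, 0.2, 0.1]
opening: 1.0
```

Call:
arm_command(translation=[[-0.46,-0.07,-0.22],[-0.92,-0.14,-0.43]], rotation=[[0,0,0],[0,0,0]], grip=[-1,-1])

```text
time_s: 2.75
position: [0.3334, -0.4546, 0.3048]
tcp_rot: [[-1.0, -0.001, -0.001], [0.001, 0.001, -1.0], [0.001, -1.0, -0.001]]
force: [-0.1, -0.7, -0.2]
opening: 1.005
```

Call:
arm_command(translation=[[-0.46,-0.07,-0.22],[-0.92,-0.14,-0.43]], rotation=[[0,0,0],[0,0,0]], grip=[-1,-1])

```text
time_s: 2.95
position: [0.4083, -0.4196, 0.3157]
tcp_rot: [[-1.0, -0.001, 0.002], [-0.002, 0.001, -1.0], [0.001, -1.0, -0.001]]
force: [-0.2, 0.0, 0.9]
opening: 1.0
```

Call:
arm_command(translation=[[-0.46,-0.07,-0.22],[-0.92,-0.14,-0.43]], rotation=[[0,0,0],[0,0,0]], grip=[-1,-1])

```text
time_s: 3.15
position: [0.4821, -0.3851, 0.3268]
tcp_rot: [[-1.0, -0.001, 0.002], [-0.002, 0.001, -1.0], [0.001, -1.0, -0.001]]
force: [0.7, 0.2, 0.5]
opening: 1.001
```

Call:
arm_command(translation=[[-0.46,-0.07,-0.22],[-0.92,-0.14,-0.43]], rotation=[[0,0,0],[0,0,0]], grip=[-1,-1])

```text
time_s: 3.35
position: [0.5559, -0.3507, 0.3378]
tcp_rot: [[-1.0, -0.001, 0.002], [-0.002, 0.001, -1.0], [0.001, -1.0, -0.001]]
force: [0.1, -0.7, -0.0]
opening: 1.001
```

Call:
arm_command(translation=[[-0.46,-0.07,-0.22],[-0.92,-0.14,-0.43]], rotation=[[0,0,0],[0,0,0]], grip=[-1,-1])

```text
time_s: 3.55
position: [0.6296, -0.3164, 0.3488]
tcp_rot: [[-1.0, -0.002, 0.002], [-0.002, 0.001, -1.0], [0.002, -1.0, -0.001]]
force: [0.3, -1.2, -1.2]
opening: 1.001
```

Call:
arm_command(translation=[[-0.46,-0.07,-0.22],[-0.92,-0.14,-0.43],[-0.92,-0.14,-0.43],[-0.92,-0.14,-0.43]], rotation=[[0,0,0],[0,0,0],[0,0,0],[0,0,0]], grip=[-1,-1,-1,-1])

```text
time_s: 3.95
position: [0.7022, -0.2821, 0.359]
tcp_rot: [[-1.0, -0.003, 0.003], [-0.003, 0.001, -1.0], [0.003, -1.0, -0.001]]
force: [-0.3, 0.8, 0.2]
opening: 0.998
```

```bash
python3 - <<'E'
from h import *
s=bot.read_state();print(s["time_s"],np.round(s["position"],4),np.round(s["tcp_rot"],3).tolist())
im,K,W=cap("wrist");cv2.imwrite("pics/w1.png",im)
cs={c:cap(c)[1:] for c in("scene","top")};cs["wrist"]=(K,W)
for t in("vent_eye","vent_hinge","vent_frame"):
    P={c:spot(c,t) for c in cs}
    rs={c:ray(P[c][0][1],*cs[c]) for c in P if P[c]}
    q=tri(list(rs.values()));print(t,np.round(q,4),{c:(P[c][0][0],np.round(P[c][0][1]),np.round(proj(q,*cs[c])-P[c][0][1],1)) for c in rs})
E
```

```text
3.95 [ 0.7022 -0.2821  0.359 ] [[-1.0, -0.003, 0.003], [-0.003, 0.001, -1.0], [0.003, -1.0, -0.001]]
vent_eye [ 0.776  -0.2772  0.221 ] {'scene': (0.97, array([180., 346.]), array([ 0.9, -0.9])), 'wrist': (0.88, array([310., 133.]), array([ 1.9, -2.4]))}
vent_hinge [ 0.6625 -0.2384  0.0374] {'scene': (0.6, array([223., 320.]), array([2. , 1.3])), 'top': (0.59, array([406., 204.]), array([ 1.9, -0.5])), 'wrist': (0.79, array([284., 215.]), array([-0.5,  3. ]))}
vent_frame [ 0.6627 -0.2401 -0.004 ] {'scene': (0.66, array([226., 328.]), array([ 1.2, -0.9])), 'top': (0.73, array([406., 206.]), array([0.9, 0. ])), 'wrist': (0.72, array([287., 213.]), array([ 0.1, -1.7]))}
```

View pics/w1.png

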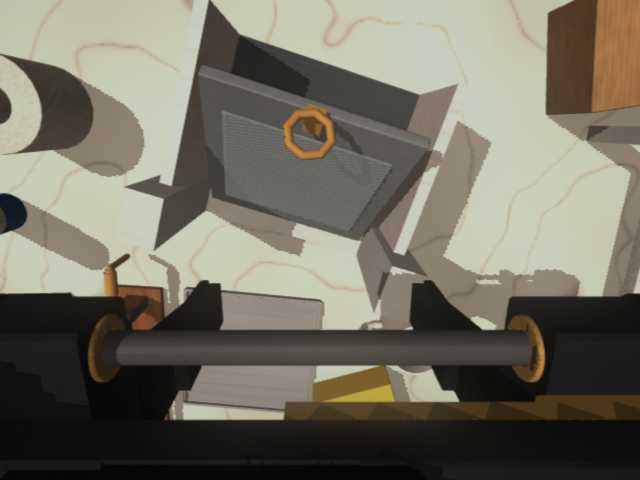

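The wrist picture shows the ring at (309,133) and the flap's top edge from (202,70) to (428,145), so the vent's yaw is about -18°. The eye is near (0.775, -0.277, 0.213), which fits the kinematics at about 0.75 rad. Next I go to the pole.

Call:
arm_command(translation=[[0.42,0.22,-0.42],[0.85,0.43,-0.84]], rotation=[[0,0,0],[0,0,0]], grip=[-1,-1])

```text
time_s: 4.75
position: [0.6345, -0.2163, 0.3267]
tcp_rot: [[-1.0, 0.001, -0.002], [0.002, -0.0, -1.0], [-0.001, -1.0, 0.0]]
force: [0.8, 0.2, -0.3]
opening: 1.001
```

Call:
arm_command(translation=[[0.42,0.22,-0.42],[0.85,0.43,-0.84]], rotation=[[0,0,0],[0,0,0]], grip=[-1,-1])

```text
time_s: 4.95
position: [0.5664, -0.1486, 0.2934]
tcp_rot: [[-1.0, 0.001, -0.001], [0.001, -0.0, -1.0], [-0.001, -1.0, 0.0]]
force: [1.0, 0.9, -0.0]
opening: 1.0
```

Call:
arm_command(translation=[[0.42,0.22,-0.42],[0.85,0.43,-0.84]], rotation=[[0,0,0],[0,0,0]], grip=[-1,-1])

```text
time_s: 5.15
position: [0.4996, -0.0825, 0.2598]
tcp_rot: [[-1.0, 0.001, -0.001], [0.001, -0.0, -1.0], [-0.001, -1.0, 0.0]]
force: [0.4, 0.5, 0.6]
opening: 1.0
```

Call:
arm_command(translation=[[0.42,0.22,-0.42],[0.85,0.43,-0.84],[0.85,0.43,-0.84],[0.85,0.43,-0.84]], rotation=[[0,0,0],[0,0,0],[0,0,0],[0,0,0]], grip=[-1,-1,-1,-1])

```text
time_s: 5.55
position: [0.4321, -0.0156, 0.2257]
tcp_rot: [[-1.0, -0.0, 0.001], [-0.001, -0.0, -1.0], [0.0, -1.0, 0.0]]
force: [-0.1, -1.0, 0.2]
opening: 1.0
```

```bash
python3 - <<'E'
from h import *
s=bot.read_state();print(s["time_s"],np.round(s["position"],4))
im,K,W=cap("wrist");cv2.imwrite("pics/w2.png",im)
cs={c:cap(c)[1:] for c in("scene","top")};cs["wrist"]=(K,W)
Z=dict(pole=.078,pole_prong=.05,pole_tip=.028,cradle=0)
for t in Z:
    for c in cs:
        p=spot(c,t)
        if p:print(t,c,p[0][0],np.round(p[0][1]),np.round(onz(p[0][1],Z[t],*cs[c]),4))
E
```

```text
5.55 [ 0.4321 -0.0156  0.2257]
pole scene 0.56 [317. 228.] [ 0.4217 -0.0096  0.078 ]
pole top 0.53 [274. 196.] [0.6696 0.1461 0.078 ]
pole wrist 0.72 [306. 235.] [ 0.4199 -0.0062  0.078 ]
pole_prong scene 0.85 [310. 299.] [ 0.6111 -0.0306  0.05  ]
pole_prong top 0.54 [336. 217.] [ 0.6163 -0.0312  0.05  ]
pole_tip scene 0.72 [313. 299.] [ 0.6033 -0.0215  0.028 ]
cradle scene 0.6 [316. 248.] [ 0.4404 -0.0141  0.    ]
cradle top 0.5 [180. 237.] [0.5635 0.4261 0.    ]
cradle wrist 0.72 [312. 211.] [ 0.4233 -0.01    0.    ]
```

View pics/w2.png

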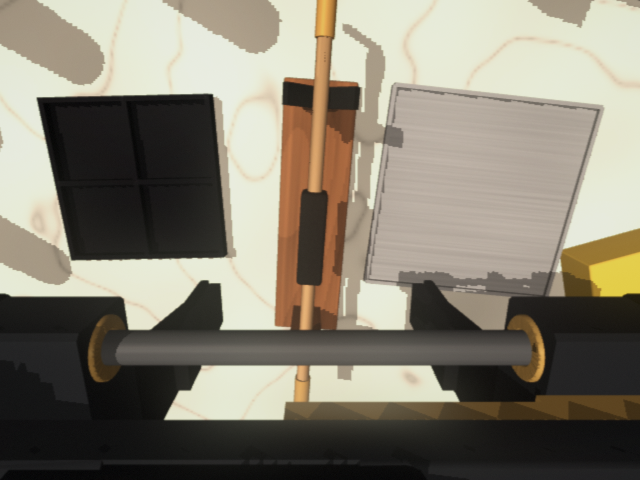

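The picture shows these pixel positions:
- rod: (322,60) to (304,320)
- sleeve: (314,190) to (311,284)
- cap tray corners: (38,98), (212,94), (228,257), (72,261)
- drip tray corners: (392,84), (602,106), (547,298), (365,282)

```bash
python3 - <<'E'
from h import *
im,K,W=cap("wrist")
f=lambda p,z:onz(p,z,K,W)[:2]
a,b=f((322,60),.078),f((304,320),.078);d=a-b;print("rod",a,b,np.degrees(np.arctan2(d[1],d[0])))
print("sleeve",f((314,190),.091),f((311,284),.091))
for n,z,q in(("cap",.014,[(38,98),(212,94),(228,257),(72,261)]),("drip",.008,[(392,84),(602,106),(547,298),(365,282)])):
    c=np.array([f(p,z) for p in q]);e=c-np.roll(c,-1,0)
    print(n,c.mean(0),np.linalg.norm(e,axis=1),np.degrees(np.arctan2(e[:,1],e[:,0])))
E
```

```text
rod [ 0.55839438 -0.01993412] [ 0.33962588 -0.0041881 ] -4.116806779433594
sleeve [ 0.46168297 -0.01371837] [ 0.38088292 -0.01096324]
cap [0.45689511 0.16090638] [0.16258308 0.16036989 0.16442895 0.16128079] [  91.1810275     1.54283365  -88.50119391 -179.11407043]
drip [ 0.4381651  -0.17807044] [0.20206995 0.20063096 0.20181234 0.20114795] [ 84.40408759  -5.27733319 -95.44958712 174.79541425]
```

Call:
arm_command(translation=[[0.07,0.5,-0.03],[0.14,1,-0.05]], rotation=[[0,0.035,0],[0,0.068,0]], grip=[-1,-1])

```text
time_s: 6.55
position: [0.4235, -0.0129, 0.1459]
tcp_rot: [[-0.997, 0.005, -0.073], [0.073, -0.002, -0.997], [-0.006, -1.0, 0.001]]
force: [0.3, -0.9, -1.3]
opening: 1.001
```

Call:
arm_command(translation=[[0,0.4,0],[0,0.78,0],[0,0.78,0]], rotation=[[0,0,0],[0,0,0],[0,0,0]], grip=[-1,-1,-1])

```text
time_s: 6.85
position: [0.4194, -0.0118, 0.0805]
tcp_rot: [[-0.997, -0.008, -0.072], [0.072, 0.002, -0.997], [0.008, -1.0, -0.002]]
force: [-0.5, -0.6, -0.2]
opening: 1.0
```

Call:
arm_command(translation=[[0,0,0],[0,0,0],[0,0,0],[0,0,0],[0,0,0]], rotation=[[0,0,0],[0,0,0],[0,0,0],[0,0,0],[0,0,0]], grip=[1,1,1,1,1])

```text
time_s: 7.35
position: [0.4224, -0.0126, 0.0841]
tcp_rot: [[-0.997, 0.002, -0.072], [0.072, -0.001, -0.997], [-0.002, -1.0, 0.0]]
force: [0.0, -0.2, 0.1]
opening: 0.63
```

Call:
arm_command(translation=[[0,0,0],[0,0,0],[0,0,0],[0,0,0],[0,0,0]], rotation=[[0,0,0],[0,0,0],[0,0,0],[0,0,0],[0,0,0]], grip=[1,1,1,1,1])

```text
time_s: 7.85
position: [0.4218, -0.0125, 0.0832]
tcp_rot: [[-0.997, -0.0, -0.072], [0.072, 0.0, -0.997], [0.0, -1.0, -0.0]]
force: [-0.6, 0.4, 0.6]
opening: 0.177
```

Call:
arm_command(translation=[[0,0,0],[0,0,0],[0,0,0]], rotation=[[0,0,0],[0,0,0],[0,0,0]], grip=[1,1,1])

```text
time_s: 8.15
position: [0.4218, -0.0125, 0.0832]
tcp_rot: [[-0.997, -0.0, -0.072], [0.072, 0.0, -0.997], [0.0, -1.0, -0.0]]
force: [0.2, -1.0, 0.4]
opening: 0.011
```

Call:
arm_command(translation=[[0,-0.25,0],[0,-0.5,0],[0,-0.5,0]], rotation=[[0,0,0],[0,0,0],[0,0,0]], grip=[1,1,1])

```text
time_s: 8.45
position: [0.4233, -0.0129, 0.1249]
tcp_rot: [[-0.997, 0.004, -0.072], [0.072, -0.001, -0.997], [-0.005, -1.0, 0.001]]
force: [-0.0, -0.4, -0.3]
opening: 0.004
```

```bash
python3 - <<'E'
from h import *
s=bot.read_state();print(s["time_s"],np.round(s["position"],4),s["opening"],s["force"])
im,K,W=cap("wrist");i2,K2,W2=cap("scene")
cv2.imwrite("pics/w3.png",np.hstack([cv2.resize(im,(400,300)),cv2.resize(i2[150:360,200:480],(400,300))]))
E
```

```text
8.45 [ 0.4233 -0.0129  0.1249] 0.004314911995665552 [-0.0433154  -0.37294193 -0.26448308]
```

View pics/w3.png

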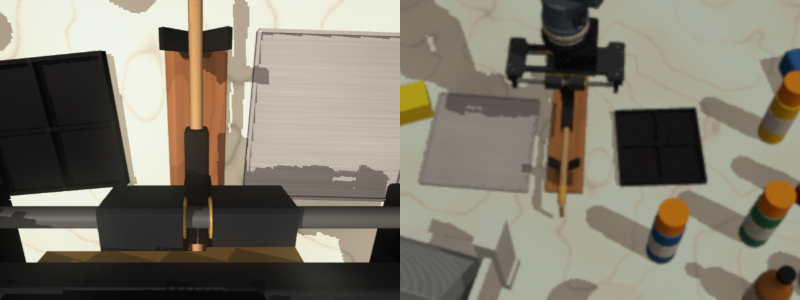

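The fingers shut completely (opening 0.004) and did not take the pole, which lies where it was. I need to see where the fingertips really are.

```bash
python3 - <<'E'
from h import *
im,K,W=cap("wrist");i2,K2,W2=cap("scene")
s=bot.read_state();C=np.array(s["tcp_rot"]);p=np.array(s["position"])
print("tip_extent",bot.tip_extent)
for c,(i,k,w) in dict(w=(im,K,W),s=(i2,K2,W2)).items():
    for y in(0,.022):
        q=proj(p+C[:,1]*y,k,w);print(c,y,q)
        cv2.circle(i,tuple(np.int32(np.round(q))),2,(0,255,0) if y else (0,0,255),-1)
cv2.imwrite("pics/w4.png",np.hstack([cv2.resize(im[180:420,200:440],(400,400)),cv2.resize(i2[150:270,260:380],(400,400),interpolation=cv2.INTER_CUBIC)]))
E
```

```text
tip_extent 0.022
w 0 [318.24462924 294.85862677]
w 0.022 [317.98750329 277.71470602]
s 0 [316.0720572  218.05920441]
s 0.022 [316.18432082 222.71730937]
```

View pics/w4.png

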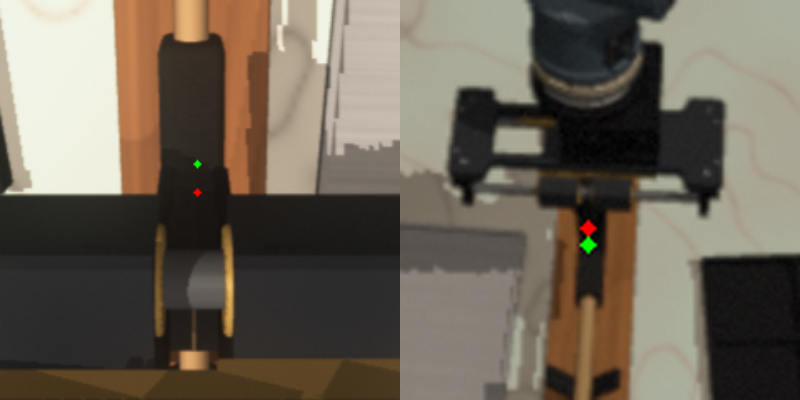

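```bash
python3 - <<'E'
from h import *
im,K,W=cap("wrist");i2,K2,W2=cap("scene")
r1=ray((315.2,202.8),K,W);r2=ray((317,239.4),K2,W2)
q=tri([r1,r2]);print(q,proj(q,K,W),proj(q,K2,W2))
s=bot.read_state();print(s["joint_positions"],s["opening"])
E
```

```text
[ 0.45652723 -0.01196187  0.07523797] [313.14113916 203.0745841 ] [316.54308974 239.43479594]
[-1.69500586e+01  2.44148900e+01  1.15634271e+02  1.56777165e-03
  4.00594245e+01  7.71665578e+01] 0.004704785861846659
```

Call:
arm_command(translation=[[0,0.1,0],[0,0.1,0]], rotation=[[0,0,0],[0,0,0]], grip=[1,1])

```text
time_s: 8.95
position: [0.4209, -0.0122, 0.114]
tcp_rot: [[-0.997, -0.003, -0.072], [0.072, 0.001, -0.997], [0.003, -1.0, -0.001]]
force: [-0.2, -0.1, 0.1]
opening: 0.005
```

Call:
arm_command(translation=[[0,0.05,0],[0,0.05,0]], rotation=[[0,0,0],[0,0,0]], grip=[1,1])

```text
time_s: 9.15
position: [0.4214, -0.0124, 0.1106]
tcp_rot: [[-0.997, -0.001, -0.072], [0.072, 0.0, -0.997], [0.001, -1.0, -0.0]]
force: [-0.7, 0.6, 0.1]
opening: 0.007
```

Call:
arm_command(translation=[[0,0.05,0],[0,0.05,0]], rotation=[[0,0,0],[0,0,0]], grip=[1,1])

```text
time_s: 9.35
position: [0.4216, -0.0124, 0.1069]
tcp_rot: [[-0.997, -0.001, -0.072], [0.072, 0.0, -0.997], [0.001, -1.0, -0.0]]
force: [-0.7, -0.0, 0.7]
opening: 0.004
```

Call:
arm_command(translation=[[0,0.05,0],[0,0.05,0]], rotation=[[0,0,0],[0,0,0]], grip=[1,1])

```text
time_s: 9.55
position: [0.4216, -0.0124, 0.1029]
tcp_rot: [[-0.997, -0.001, -0.072], [0.072, 0.0, -0.997], [0.001, -1.0, -0.0]]
force: [-0.8, 0.3, -0.0]
opening: 0.005
```

```bash
python3 - <<'E'
from h import *
s=bot.read_state();print(s["position"],s["force"])
i2,K2,W2=cap("scene")
im,K,W=cap("wrist")
cv2.imwrite("pics/w5.png",np.hstack([cv2.resize(im[180:420,200:440],(400,400)),cv2.resize(i2[190:310,260:380],(400,400),interpolation=cv2.INTER_CUBIC)]))
E
```

```text
[ 0.42161656 -0.01242647  0.10293544] [-0.78801858  0.2952381  -0.01381958]
```

View pics/w5.png

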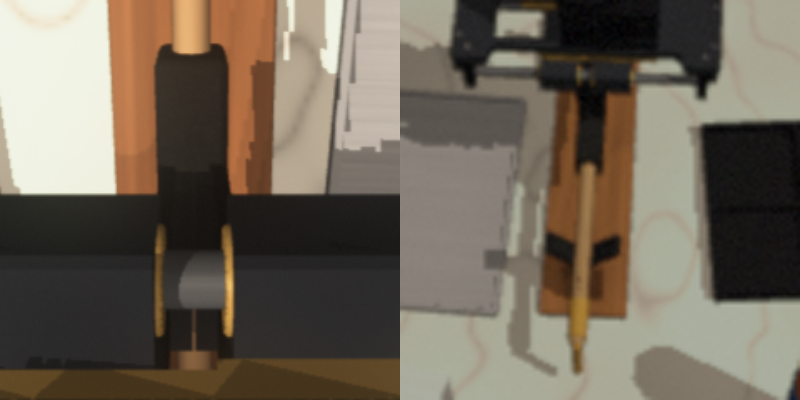

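The pictures explain the miss. In the first wrist view the open fingertip's inner edge was at (221,283). With a half-opening of 43.5 mm that puts the tips about 8 mm behind the TCP, at x = -9.8 mm, which matches half the pad width. They should be 22 mm ahead, so the reported TCP is about 30 mm off along the fingers. Probing down also met no contact, which agrees. I'll treat the grasp point as about 27 mm behind the reported TCP and retry lower, watching the force.

Call:
arm_command(translation=[[0,0,0],[0,0,0],[0,0,0],[0,0,0],[0,0,0]], rotation=[[0,0,0],[0,0,0],[0,0,0],[0,0,0],[0,0,0]], grip=[-0.2,-0.2,-0.2,-0.2,-0.2])

```text
time_s: 10.15
position: [0.4219, -0.0125, 0.1033]
tcp_rot: [[-0.997, 0.0, -0.072], [0.072, -0.0, -0.997], [-0.0, -1.0, 0.0]]
force: [1.1, 0.2, 0.2]
opening: 0.372
```

Call:
arm_command(translation=[[0,0,0],[0,0,0],[0,0.3,0],[0,0.3,0]], rotation=[[0,0,0],[0,0,0],[0,0,0],[0,0,0]], grip=[-0.2,-0.2,-0.2,-0.2])

```text
time_s: 10.55
position: [0.4205, -0.0121, 0.0779]
tcp_rot: [[-0.997, -0.004, -0.072], [0.072, 0.001, -0.997], [0.004, -1.0, -0.001]]
force: [0.3, 0.1, -0.2]
opening: 0.593
```

Call:
arm_command(translation=[[0,0.2,0],[0,0.35,0],[0,0.35,0]], rotation=[[0,0,0],[0,0,0],[0,0,0]], grip=[-0.2,-0.2,-0.2])

```text
time_s: 10.85
position: [0.4211, -0.0123, 0.0507]
tcp_rot: [[-0.997, -0.003, -0.072], [0.072, 0.001, -0.997], [0.003, -1.0, -0.001]]
force: [-0.8, -0.1, 0.8]
opening: 0.603
```

Call:
arm_command(translation=[[0,0,0],[0,0,0],[0,0,0],[0,0,0],[0,0,0]], rotation=[[0,0,0],[0,0,0],[0,0,0],[0,0,0],[0,0,0]], grip=[1,1,1,1,1])

```text
time_s: 11.35
position: [0.4221, -0.0122, 0.0516]
tcp_rot: [[-0.997, 0.001, -0.072], [0.072, 0.0, -0.997], [-0.001, -1.0, -0.0]]
force: [0.8, 1.6, 3.7]
opening: 0.245
```

Call:
arm_command(translation=[[0,0,0],[0,0,0],[0,0,0]], rotation=[[0,0,0],[0,0,0],[0,0,0]], grip=[1,1,1])

```text
time_s: 11.65
position: [0.422, -0.0122, 0.0516]
tcp_rot: [[-0.997, 0.001, -0.072], [0.072, 0.0, -0.997], [-0.001, -1.0, -0.0]]
force: [-0.0, 4.4, 6.5]
opening: 0.247
```

The pole is gripped (opening 0.247 = 21.5 mm), which confirms the offset. I lift it and carry it to above the ring.

Call:
arm_command(translation=[[0,-0.2,0],[0,-0.55,0],[0,-0.93,0]], rotation=[[0,0,0],[0,0,0],[0,0,0]], grip=[1,1,1])

```text
time_s: 11.95
position: [0.4207, -0.0125, 0.1256]
tcp_rot: [[-0.997, -0.003, -0.072], [0.072, 0.001, -0.997], [0.003, -1.0, -0.0]]
force: [0.8, 0.9, -1.9]
opening: 0.248
```

Call:
arm_command(translation=[[0,-0.46,0],[0,-0.93,0]], rotation=[[0,0,0],[0,0,0]], grip=[1,1])

```text
time_s: 12.15
position: [0.4208, -0.0125, 0.2008]
tcp_rot: [[-0.997, -0.002, -0.072], [0.072, 0.0, -0.997], [0.002, -1.0, 0.0]]
force: [-0.3, -0.3, -1.2]
opening: 0.25
```

Call:
arm_command(translation=[[0,-0.46,0],[0,-0.8,0],[0,-0.93,0]], rotation=[[0,0,0],[0,0,0],[0,0,0]], grip=[1,1,1])

```text
time_s: 12.45
position: [0.4228, -0.0131, 0.2767]
tcp_rot: [[-0.997, 0.004, -0.072], [0.072, -0.002, -0.997], [-0.005, -1.0, 0.002]]
force: [0.5, -0.0, -2.3]
opening: 0.249
```

Call:
arm_command(translation=[[-0.2,0,0.2],[-0.48,0,0.5],[-0.78,0,0.8]], rotation=[[0,0,0],[0,0,0],[0,0,0]], grip=[1,1,1])

```text
time_s: 12.75
position: [0.4787, -0.0811, 0.2731]
tcp_rot: [[-0.997, -0.003, -0.071], [0.071, 0.001, -0.997], [0.003, -1.0, -0.001]]
force: [0.7, 0.5, -1.6]
opening: 0.244
```

Call:
arm_command(translation=[[-0.26,0,0.27],[-0.52,0,0.54],[-0.78,0,0.8]], rotation=[[0,0,0],[0,0,0],[0,0,0]], grip=[1,1,1])

```text
time_s: 13.05
position: [0.5367, -0.1499, 0.2722]
tcp_rot: [[-0.997, -0.004, -0.072], [0.072, 0.002, -0.997], [0.004, -1.0, -0.001]]
force: [0.5, 0.2, -1.1]
opening: 0.25
```

Call:
arm_command(translation=[[-0.26,0,0.27],[-0.52,0,0.54],[-0.7,0,0.72],[-0.78,0,0.8],[-0.78,0,0.8]], rotation=[[0,0.06,0],[0,0.12,0],[0,0.18,0],[0,0.232,0],[0,0.232,0]], grip=[1,1,1,1,1])

```text
time_s: 13.55
position: [0.5945, -0.2185, 0.2716]
tcp_rot: [[-0.95, -0.003, -0.311], [0.311, 0.001, -0.95], [0.004, -1.0, -0.0]]
force: [0.1, -0.4, -1.4]
opening: 0.248
```

```bash
python3 - <<'E'
from h import *
s=bot.read_state();print(s["time_s"],np.round(s["position"],4),s["opening"],np.round(s["force"],1))
ims={};cs={}
for c in("scene","top","wrist"):
    i,K,W=cap(c);ims[c]=i;cs[c]=(K,W)
for t in("vent_eye","pole_prong","pole_tip","pole"):
    P={c:spot(c,t) for c in cs}
    rs={c:ray(P[c][0][1],*cs[c]) for c in P if P[c]}
    if len(rs)>1:
        q=tri(list(rs.values()));print(t,np.round(q,4),{c:(P[c][0][0],np.round(P[c][0][1]),np.round(proj(q,*cs[c])-P[c][0][1],1)) for c in rs})
    else: print(t,P)
a=cv2.resize(ims["scene"][260:420,120:320],(400,320));b=cv2.resize(ims["top"][90:250,350:550],(400,320))
cv2.imwrite("pics/p6.png",np.hstack([a,b]))
E
```

```text
13.55 [ 0.5945 -0.2185  0.2716] 0.24752906715727335 [ 0.1 -0.4 -1.4]
vent_eye [ 0.7751 -0.277   0.2088] {'scene': (0.65, array([183., 346.]), array([-0.2,  0. ])), 'top': (0.77, array([433., 146.]), array([-0.1,  0. ]))}
pole_prong [ 0.7378 -0.2582  0.3031] {'scene': (0.96, array([173., 337.]), array([  7.7, -26.4])), 'top': (0.59, array([438., 137.]), array([-3.6, 11.4])), 'wrist': (0.63, array([320., 127.]), array([ -18.1, -257.5]))}
pole_tip {'scene': [(0.82, array([178.496, 341.712]))], 'top': [], 'wrist': []}
pole [ 0.5924 -0.2138  0.3062] {'scene': (0.59, array([214., 240.]), array([-0. ,  0.2])), 'wrist': (0.76, array([312., 333.]), array([0.3, 1.2]))}
```

View pics/p6.png

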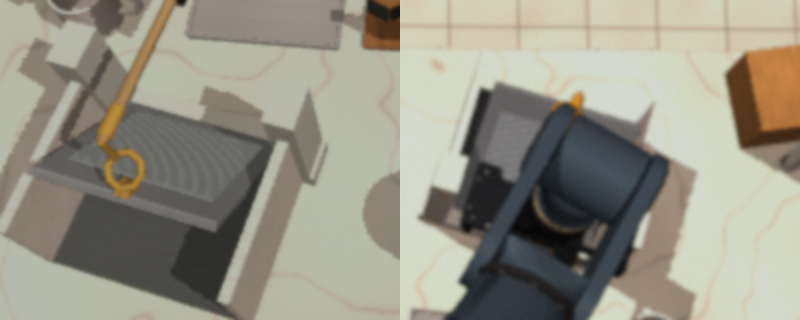

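The picture shows the prong's top at about (171,332) and its tip at (178,337) in the full scene frame. It hangs just above the ring, whose centre is at (183,345). I check these against the projection.

```bash
python3 - <<'E'
from h import *
s=bot.read_state();C=np.array(s["tcp_rot"]);p=np.array(s["position"])
o=p-C[:,1]*.0264-C[:,0]*-.001; d=-C[:,0]
i,K,W=cap("scene")
e=o+.19*d
for n,z in(("axis",0),("prong",-.028),("tip",-.05)):
    q=e+[0,0,z];print(n,q.round(4),proj(q,K,W).round(1))
for z in(.205,.209,.213,.217):print("eye",proj([.775,-.277,z],K,W).round(1))
E
```

```text
axis [ 0.7745 -0.2759  0.301 ] [168.5 330.8]
prong [ 0.7745 -0.2759  0.273 ] [173.2 335.8]
tip [ 0.7745 -0.2759  0.251 ] [176.7 339.4]
eye [182.9 346.8]
eye [182.3 346.2]
eye [181.7 345.6]
eye [181.2 345. ]
```

Call:
arm_command(translation=[[0,0.15,0],[0,0.3,0],[0,0.4,0],[0,0.4,0]], rotation=[[0,0,0],[0,0,0],[0,0,0],[0,0,0]], grip=[1,1,1,1])

```text
time_s: 14.75
position: [0.5934, -0.2167, 0.2399]
tcp_rot: [[-0.951, -0.004, -0.31], [0.31, 0.003, -0.951], [0.005, -1.0, -0.001]]
force: [-0.9, -1.1, -0.9]
opening: 0.248
```

Call:
arm_command(translation=[[0,0.12,0],[0,0.24,0],[0,0.32,0],[0,0.32,0]], rotation=[[0,0,0],[0,0,0],[0,0,0],[0,0,0]], grip=[1,1,1,1])

```text
time_s: 15.15
position: [0.594, -0.2169, 0.2153]
tcp_rot: [[-0.951, -0.003, -0.31], [0.31, 0.001, -0.951], [0.003, -1.0, -0.001]]
force: [-0.0, 0.8, -1.1]
opening: 0.253
```

```bash
python3 - <<'E'
from h import *
i,K,W=cap("scene")
s=bot.read_state();print(s["time_s"],s["position"],s["force"])
cv2.imwrite("pics/p7.png",cv2.resize(i[290:390,130:255],(800,640),interpolation=cv2.INTER_CUBIC)[:600])
for t in("vent_eye","pole_prong","pole_tip"):print(t,spot("scene",t))
E
```

```text
15.2 [ 0.59444799 -0.2172271   0.21609169] [-0.58510266 -0.01206821 -0.35311864]
vent_eye [(0.87, array([181.504, 343.296]))]
pole_prong [(0.89, array([183.104, 348.   ]))]
pole_tip [(0.66, array([187.904, 344.112]))]
```

View pics/p7.png

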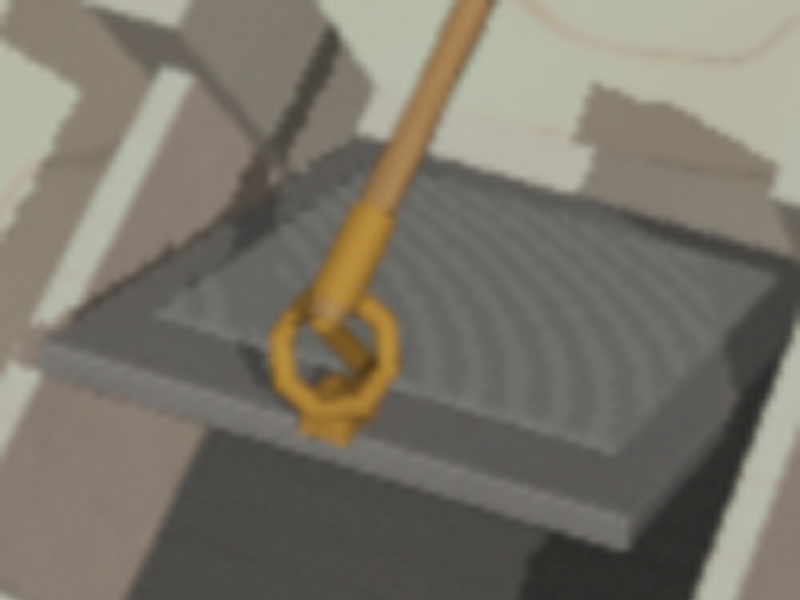

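The prong is down inside the ring (seen at about (180,345) in the frame) with no contact force. I pull along the arc.

Call:
arm_command(translation=[[0.15,-0.06,0],[0.3,-0.125,0],[0.45,-0.19,0],[0.6,-0.25,0]], rotation=[[0,0,0],[0,0,0],[0,0,0],[0,0,0]], grip=[1,1,1,1])

```text
time_s: 15.75
position: [0.5483, -0.2026, 0.238]
tcp_rot: [[-0.951, 0.001, -0.31], [0.31, -0.001, -0.951], [-0.002, -1.0, 0.001]]
force: [1.6, -1.0, -2.1]
opening: 0.25
```

Call:
arm_command(translation=[[0.17,-0.06,0],[0.34,-0.11,0],[0.51,-0.16,0]], rotation=[[0,0,0],[0,0,0],[0,0,0]], grip=[1,1,1])

```text
time_s: 16.05
position: [0.5086, -0.1894, 0.2498]
tcp_rot: [[-0.951, -0.001, -0.31], [0.31, 0.0, -0.951], [0.001, -1.0, 0.0]]
force: [1.3, -1.9, -3.5]
opening: 0.248
```

Call:
arm_command(translation=[[0.17,-0.03,0],[0.34,-0.05,0],[0.52,-0.05,0]], rotation=[[0,0,0],[0,0,0],[0,0,0]], grip=[1,1,1])

```text
time_s: 16.35
position: [0.4698, -0.1767, 0.2538]
tcp_rot: [[-0.951, 0.0, -0.31], [0.31, -0.0, -0.951], [-0.0, -1.0, -0.0]]
force: [2.2, -2.0, -2.5]
opening: 0.25
```

Call:
arm_command(translation=[[0.1,0,0],[0.2,0.01,0],[0.3,0.02,0],[0.38,0.03,0]], rotation=[[0,0,0],[0,0,0],[0,0,0],[0,0,0]], grip=[1,1,1,1])

```text
time_s: 16.75
position: [0.4478, -0.1702, 0.2527]
tcp_rot: [[-0.951, 0.016, -0.31], [0.31, -0.006, -0.951], [-0.017, -1.0, 0.001]]
force: [19.4, -5.8, -6.5]
opening: 0.254
```

Call:
arm_command(translation=[[0.03,0,0],[0.05,0,0],[0.05,0,0]], rotation=[[0,0,0],[0,0,0],[0,0,0]], grip=[1,1,1])

```text
time_s: 17.05
position: [0.4476, -0.1707, 0.2539]
tcp_rot: [[-0.95, 0.023, -0.31], [0.31, -0.01, -0.951], [-0.024, -1.0, 0.002]]
force: [18.2, -5.5, -6.0]
opening: 0.25
```

The force rose to 19 N, so the flap is at its stop. I ease off and look.

Call:
arm_command(translation=[[-0.08,0,0],[-0.15,0,0],[-0.2,0,0]], rotation=[[0,0,0],[0,0,0],[0,0,0]], grip=[1,1,1])

```text
time_s: 17.35
position: [0.4523, -0.1705, 0.2508]
tcp_rot: [[-0.951, -0.003, -0.309], [0.309, 0.002, -0.951], [0.003, -1.0, -0.001]]
force: [-1.0, 0.4, -0.9]
opening: 0.25
```

```bash
python3 - <<'E'
from h import *
i,K,W=cap("scene");j,K2,W2=cap("top")
s=bot.read_state();print(s["time_s"],s["position"],s["force"],np.round(s["tcp_rot"],3).tolist())
p=spot("scene","vent_eye");q=spot("top","vent_eye");print(p,q)
if p:print(onz(p[0][1],.247,K,W))
print(rec("scene","vent"))
d=np.array([.951,-.31]);print("expected shut eye",np.array([.6635,-.241])-.034*d,proj([*(np.array([.6635,-.241])-.034*d),.247],K,W))
cv2.imwrite("pics/p8.png",cv2.resize(i[240:390,110:310],(800,600),interpolation=cv2.INTER_CUBIC))
E
```

```text
17.45 [ 0.45258815 -0.17075866  0.25067721] [-0.64210381 -0.14205172 -1.90377222] [[-0.951, -0.002, -0.309], [0.309, 0.001, -0.951], [0.003, -1.0, -0.001]]
[(0.91, array([208.192, 270.912]))] [(0.61, array([418.816, 196.896]))]
[ 0.6293879  -0.23428727  0.247     ]
[(0.8, array([156.928, 268.416, 256.192, 337.104]))]
expected shut eye [ 0.631166 -0.23046 ] [209.9563151  271.66389419]
```

View pics/p8.png

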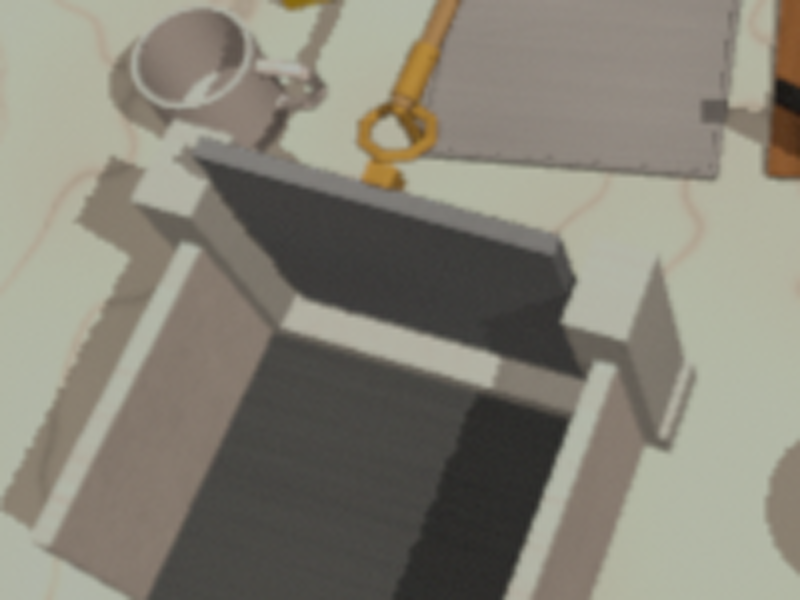

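The flap is shut: it stands upright between the jambs, with the ring at about (210,272) as computed for zero angle. I lift the prong out and carry the pole back over the cradle.

Call:
arm_command(translation=[[0,-0.15,0],[0,-0.35,0],[0,-0.6,0],[0,-0.95,0]], rotation=[[0,0,0],[0,0,0],[0,0,0],[0,0,0]], grip=[1,1,1,1])

```text
time_s: 18.0
position: [0.4518, -0.1704, 0.3267]
tcp_rot: [[-0.951, -0.004, -0.31], [0.31, 0.003, -0.951], [0.004, -1.0, -0.001]]
force: [0.2, 0.6, -1.5]
opening: 0.251
```

Call:
arm_command(translation=[[0.16,0,-0.29],[0.32,0,-0.58],[0.48,0,-0.88]], rotation=[[0,0,0],[0,0,0],[0,0,0]], grip=[1,1,1])

```text
time_s: 18.3
position: [0.4376, -0.0916, 0.3272]
tcp_rot: [[-0.951, -0.001, -0.31], [0.31, 0.0, -0.951], [0.001, -1.0, -0.0]]
force: [-0.1, 0.0, -0.5]
opening: 0.251
```

Call:
arm_command(translation=[[0.16,0.1,-0.29],[0.32,0.3,-0.58],[0.48,0.5,-0.88],[0.48,0.5,-0.88]], rotation=[[0,-0.08,0],[0,-0.16,0],[0,-0.231,0],[0,-0.231,0]], grip=[1,1,1,1])

```text
time_s: 18.7
position: [0.4199, -0.0103, 0.2851]
tcp_rot: [[-0.998, -0.007, -0.069], [0.069, 0.003, -0.998], [0.008, -1.0, -0.003]]
force: [0.8, -0.6, -1.4]
opening: 0.253
```

Call:
arm_command(translation=[[0,0.5,0],[0,0.9,0],[0,0.9,0]], rotation=[[0,0,0],[0,0,0],[0,0,0]], grip=[1,1,1])

```text
time_s: 19.0
position: [0.4207, -0.0132, 0.2125]
tcp_rot: [[-0.997, -0.009, -0.073], [0.073, 0.002, -0.997], [0.009, -1.0, -0.002]]
force: [-0.6, -0.4, -2.0]
opening: 0.251
```

Call:
arm_command(translation=[[0,0.5,0],[0,0.9,0],[0,0.9,0],[0,0.9,0]], rotation=[[0,0,0],[0,0,0],[0,0,0],[0,0,0]], grip=[1,1,1,1])

```text
time_s: 19.4
position: [0.4249, -0.0143, 0.1444]
tcp_rot: [[-0.997, 0.001, -0.073], [0.073, -0.0, -0.997], [-0.001, -1.0, 0.0]]
force: [-0.5, -0.2, -1.1]
opening: 0.248
```

```bash
python3 - <<'E'
from h import *
s=bot.read_state();p=np.array(s["position"]);print(s["time_s"],p.round(4),s["opening"],np.round(s["tcp_rot"],3).tolist())
i,K,W=cap("wrist");j,K2,W2=cap("scene");cv2.imwrite("pics/p9w.png",i)
o=p+[0,0,.0264]
d=-np.array(s["tcp_rot"])[:,0]
print("exp sleeve front top",proj(o+.04*d+[0,0,.013],K,W),"prong scene",proj(o+.19*d-[0,0,.028],K2,W2),"tip",proj(o+.19*d-[0,0,.05],K2,W2))
print(spot("scene","pole_prong"),spot("scene","pole_tip"),spot("wrist","pole"),spot("scene","vent_eye"))
print(rel([.422,-.0122,.0525]))
# sleeve front edge along column through middle
c=int(round(proj(o+.04*d,K,W)[0]));g=i[:,c-3:c+4].mean((1,2));print(c,[(r,int(g[r])) for r in range(120,270,6)])
E
```

```text
19.4 [ 0.4249 -0.0143  0.1444] 0.2482312083381305 [[-0.997, 0.001, -0.073], [0.073, -0.0, -0.997], [-0.001, -1.0, 0.0]]
exp sleeve front top [319.52829128 237.18931893] prong scene [309.62886995 284.04091102] tip [309.87203097 287.98434332]
[(0.59, array([312.128, 287.52 ]))] [(0.94, array([312.128, 286.08 ]))] [(0.91, array([312.704, 328.416]))] [(0.64, array([208.896, 273.984]))]
([0.04, 1.15, -0.02], [0.0, 0.0, 0.0])
319 [(120, 157), (126, 158), (132, 157), (138, 158), (144, 157), (150, 159), (156, 159), (162, 160), (168, 159), (174, 161), (180, 160), (186, 160), (192, 160), (198, 161), (204, 161), (210, 161), (216, 161), (222, 162), (228, 161), (234, 161), (240, 44), (246, 43), (252, 47), (258, 44), (264, 44)]
```

The sleeve's front edge is at row 237, as computed, so the pole did not slip in the grip. I lower it into the notches and release.

Call:
arm_command(translation=[[0.02,0.35,-0.01],[0.04,0.7,-0.02],[0.04,0.7,-0.02]], rotation=[[0,0,0],[0,0,0],[0,0,0]], grip=[1,1,1])

```text
time_s: 20.0
position: [0.4187, -0.0112, 0.0857]
tcp_rot: [[-0.997, -0.006, -0.073], [0.073, 0.002, -0.997], [0.006, -1.0, -0.001]]
force: [-1.3, -0.3, -0.8]
opening: 0.25
```

Call:
arm_command(translation=[[0,0.15,0],[0,0.3,0],[0,0.43,0],[0,0.43,0]], rotation=[[0,0,0],[0,0,0],[0,0,0],[0,0,0]], grip=[1,1,1,1])

```text
time_s: 20.4
position: [0.4217, -0.012, 0.0534]
tcp_rot: [[-0.997, 0.001, -0.072], [0.072, -0.0, -0.997], [-0.001, -1.0, 0.0]]
force: [0.3, 0.5, -0.9]
opening: 0.249
```

Call:
arm_command(translation=[[0,0,0],[0,0,0],[0,0,0],[0,0,0],[0,0,0]], rotation=[[0,0,0],[0,0,0],[0,0,0],[0,0,0],[0,0,0]], grip=[-0.3,-0.3,-0.3,-0.3,-0.3])

```text
time_s: 20.9
position: [0.4209, -0.0119, 0.0531]
tcp_rot: [[-0.997, 0.0, -0.073], [0.073, -0.0, -0.997], [-0.0, -1.0, 0.0]]
force: [0.8, -0.2, -0.1]
opening: 0.604
```

Call:
arm_command(translation=[[0,-0.4,0],[0,-1,0],[0,-1,0]], rotation=[[0,0,0],[0,0,0],[0,0,0]], grip=[-1,-1,-1])

```text
time_s: 21.2
position: [0.4242, -0.0128, 0.1371]
tcp_rot: [[-0.997, 0.01, -0.073], [0.072, -0.003, -0.997], [-0.011, -1.0, 0.002]]
force: [0.8, -0.6, -0.2]
opening: 0.836
```

Call:
arm_command(translation=[[0,-0.5,0],[0,-1,0],[0,-1,0],[0,-1,0]], rotation=[[0,0,0],[0,0,0],[0,0,0],[0,0,0]], grip=[-1,-1,-1,-1])

```text
time_s: 21.6
position: [0.4208, -0.0119, 0.213]
tcp_rot: [[-0.997, 0.001, -0.073], [0.073, -0.0, -0.997], [-0.001, -1.0, 0.0]]
force: [-0.6, 0.7, -0.3]
opening: 0.991
```

```bash
python3 - <<'E'
from h import *
s=bot.read_state();print(s["time_s"],np.round(s["position"],4),s["opening"],np.round(s["tcp_rot"],3).tolist())
cs={}
for c in("scene","top","wrist"):
    i,K,W=cap(c);cs[c]=(K,W);cv2.imwrite(f"pics/p10{c}.png",i)
for t,z in(("pole",.078),("pole_prong",.05),("pole_tip",.028)):
    for c in cs:
        p=spot(c,t)
        if p:print(t,c,p[0][0],np.round(onz(p[0][1],z,*cs[c]),3))
for t,z in(("can1",0),("cap1",.13)):
  for c in("scene","top"):
    for cf,p in spot(c,t,6):print(t,c,cf,np.round(p),np.round(onz(p,z,*cs[c])[:2],4))
# cap tops by colour
for c in("scene","top"):
    i=cv2.imread(f"pics/p10{c}.png");h=cv2.cvtColor(i,cv2.COLOR_BGR2HSV)
    m=cv2.inRange(h,(4,190,150),(16,255,255));n,l,st,ce=cv2.connectedComponentsWithStats(m)
    for k in range(1,n):
        if st[k,4]>60:print(c,st[k],np.round(ce[k],1),np.round(onz(ce[k],.165,*cs[c])[:2],4))
E
```

```text
21.6 [ 0.4208 -0.0119  0.213 ] 0.9914951234683301 [[-0.997, 0.001, -0.073], [0.073, -0.0, -0.997], [-0.001, -1.0, 0.0]]
pole scene 0.77 [ 0.42  -0.015  0.078]
pole top 0.6 [ 0.427 -0.012  0.078]
pole wrist 0.77 [ 0.417 -0.007  0.078]
pole_prong scene 0.94 [ 0.614 -0.024  0.05 ]
pole_prong top 0.73 [ 0.608 -0.021  0.05 ]
pole_tip scene 0.61 [ 0.609 -0.022  0.028]
can1 scene 0.78 [380. 323.] [0.6582 0.1455]
can1 scene 0.7 [447. 315.] [0.6397 0.318 ]
can1 scene 0.68 [485. 286.] [0.5617 0.4318]
can1 scene 0.61 [460. 245.] [0.4349 0.3872]
can1 scene 0.39 [227. 327.] [ 0.6633 -0.2391]
can1 top 0.75 [217. 213.] [0.6358 0.3194]
can1 top 0.74 [275. 205.] [0.6609 0.1491]
can1 top 0.55 [194. 285.] [0.4243 0.3788]
can1 top 0.54 [181. 236.] [0.5678 0.423 ]
cap1 scene 0.86 [393. 308.] [0.6695 0.158 ]
cap1 scene 0.85 [459. 294.] [0.6383 0.3129]
cap1 scene 0.84 [504. 266.] [0.5676 0.4331]
cap1 scene 0.72 [470. 213.] [0.4165 0.38  ]
cap1 top 0.86 [211. 204.] [0.635  0.3102]
cap1 top 0.78 [179. 281.] [0.4247 0.3872]
cap1 top 0.63 [272. 195.] [0.66   0.1457]
cap1 top 0.58 [164. 231.] [0.559  0.4327]
scene [499 248  21  18 116] [510.  257.4] [0.5639 0.4343]
top [262 183  17  17 211] [269.5 191.2] [0.6632 0.1499]
top [198 192  17  18 226] [205.7 200.4] [0.6365 0.3179]
top [154 219  17  17 210] [162.1 226.7] [0.5651 0.4291]
top [168 271  18  18 235] [176.4 279.1] [0.428 0.385]
```

The pole is back in place (origin and prong within a few mm of the start). The cans are now at these positions:

| Can | x (m) | y (m) |
|---|---|---|
| blue | 0.662 | 0.150 |
| green | 0.637 | 0.317 |
| red | 0.564 | 0.430 |
| yellow | 0.427 | 0.384 |

Now the caps, blue first.

Call:
arm_command(translation=[[-0.38,-0.1,-0.25],[-0.75,-0.2,-0.51]], rotation=[[0,-0.035,0],[0,-0.069,0]], grip=[-1,-1])

```text
time_s: 22.6
position: [0.4838, 0.0246, 0.2291]
tcp_rot: [[-1.0, -0.001, -0.001], [0.001, -0.0, -1.0], [0.001, -1.0, 0.0]]
force: [1.6, -1.1, -0.7]
opening: 1.0
```

Call:
arm_command(translation=[[-0.38,0,-0.25],[-0.75,0,-0.51]], rotation=[[0,0,0],[0,0,0]], grip=[-1,-1])

```text
time_s: 22.8
position: [0.5451, 0.066, 0.2293]
tcp_rot: [[-1.0, 0.001, -0.001], [0.001, -0.0, -1.0], [-0.001, -1.0, 0.0]]
force: [-0.7, -0.1, 1.2]
opening: 1.001
```

Call:
arm_command(translation=[[-0.38,0,-0.25],[-0.75,0,-0.51]], rotation=[[0,0,0],[0,0,0]], grip=[-1,-1])

```text
time_s: 23.0
position: [0.6047, 0.1069, 0.2287]
tcp_rot: [[-1.0, -0.0, -0.0], [0.0, -0.0, -1.0], [0.0, -1.0, 0.0]]
force: [0.9, 0.1, -0.8]
opening: 0.996
```

```bash
cat >> h.py <<'E'
def tray(c="top"):
    i,K,W=cap(c)
    h=cv2.cvtColor(i,cv2.COLOR_BGR2HSV)
    uv=np.int32([proj([.457+a*.15,.161+b*.15,.01],K,W) for a,b in((1,1),(1,-.7),(-1,-.7),(-1,1))])
    roi=np.zeros(h.shape[:2],np.uint8);cv2.fillPoly(roi,[cv2.convexHull(uv)],255)
    m=cv2.inRange(h,(0,0,0),(180,255,55))&roi
    m=cv2.morphologyEx(m,cv2.MORPH_OPEN,np.ones((3,3)))
    n,l,st,ce=cv2.connectedComponentsWithStats(m);k=1+np.argmax(st[1:,4])
    ys,xs=np.nonzero(l==k)
    q=np.array([onz((x,y),.012,K,W)[:2] for x,y in zip(xs,ys)],np.float32)
    return cv2.minAreaRect(q)
E
python3 - <<'E'
from h import *
s=bot.read_state();print(s["time_s"],np.round(s["position"],4),np.round(s["tcp_rot"],3).tolist())
for c in("top","scene"):print(c,tray(c))
i,K,W=cap("wrist")
for t,z in(("cap2",.13),("can2",0)):
  for cf,p in spot("wrist",t,4):print(t,cf,p.round(),onz(p,z,K,W)[:2].round(4))
E
```

```text
23.0 [0.6047 0.1069 0.2287] [[-1.0, -0.0, -0.0], [0.0, -0.0, -1.0], [0.0, -1.0, 0.0]]
top ((0.45691853761672974, 0.18877092003822327), (0.2318069487810135, 0.28628823161125183), 85.79306030273438)
scene ((0.42484718561172485, 0.17818987369537354), (0.23266692459583282, 0.2530815899372101), 1.187474250793457)
cap2 0.77 [ 21. 201.] [0.6344 0.3184]
cap2 0.57 [255. 157.] [0.6649 0.1514]
can2 0.87 [274. 148.] [0.6645 0.1518]
can2 0.85 [116. 175.] [0.6364 0.3161]
can2 0.58 [ 21. 242.] [0.5649 0.4286]
```

Call:
arm_command(translation=[[-0.4,0,-0.28],[-0.75,0,-0.556],[-0.75,0,-0.556]], rotation=[[0,0,0],[0,0,0],[0,0,0]], grip=[-1,-1,-1])

```text
time_s: 23.55
position: [0.6657, 0.1517, 0.2289]
tcp_rot: [[-1.0, 0.003, 0.0], [-0.0, 0.001, -1.0], [-0.003, -1.0, -0.001]]
force: [-0.6, 0.3, -1.1]
opening: 0.998
```

Call:
arm_command(translation=[[0,0.3,0],[0,0.6,0],[0,0.6,0]], rotation=[[0,0,0],[0,0,0],[0,0,0]], grip=[-1,-1,-1])

```text
time_s: 23.85
position: [0.6592, 0.149, 0.1772]
tcp_rot: [[-1.0, -0.01, -0.002], [0.002, -0.001, -1.0], [0.01, -1.0, 0.001]]
force: [0.1, -0.1, -0.6]
opening: 1.002
```

Call:
arm_command(translation=[[0,0.3,0],[0,0.56,0],[0,0.56,0]], rotation=[[0,0,0],[0,0,0],[0,0,0]], grip=[-1,-1,-1])

```text
time_s: 24.15
position: [0.6609, 0.1494, 0.1343]
tcp_rot: [[-1.0, -0.006, -0.001], [0.001, -0.001, -1.0], [0.006, -1.0, 0.001]]
force: [-0.2, -0.1, -0.7]
opening: 1.003
```

Call:
arm_command(translation=[[0,0,0],[0,0,0],[0,0,0],[0,0,0],[0,0,0]], rotation=[[0,0,0],[0,0,0],[0,0,0],[0,0,0],[0,0,0]], grip=[1,1,1,1,1])

```text
time_s: 24.65
position: [0.664, 0.1505, 0.1367]
tcp_rot: [[-1.0, 0.001, -0.001], [0.001, 0.0, -1.0], [-0.001, -1.0, -0.0]]
force: [0.0, -0.5, 0.3]
opening: 0.629
```

Call:
arm_command(translation=[[0,0,0],[0,0,0],[0,0,0]], rotation=[[0,0,0],[0,0,0],[0,0,0]], grip=[1,1,1])

```text
time_s: 24.95
position: [0.6638, 0.1505, 0.1364]
tcp_rot: [[-1.0, 0.0, -0.0], [0.0, -0.0, -1.0], [-0.0, -1.0, 0.0]]
force: [-0.4, 0.4, 1.9]
opening: 0.552
```

Call:
arm_command(translation=[[0,-0.2,0],[0,-0.5,0],[0,-0.9,0],[0,-0.9,0]], rotation=[[0,0,0],[0,0,0],[0,0,0],[0,0,0]], grip=[1,1,1,1])

```text
time_s: 25.35
position: [0.667, 0.1508, 0.213]
tcp_rot: [[-1.0, 0.01, -0.0], [0.0, 0.001, -1.0], [-0.01, -1.0, -0.001]]
force: [0.6, 1.2, 0.7]
opening: 0.547
```

```bash
cat >> h.py <<'E'
def shift(base="0"):
    """tray shift in world since the first pictures, by template matching"""
    for c,(x0,y0,x1,y1) in dict(scene=(345,220,420,285),top=(234,241,303,309)).items():
        b=cv2.imread(f"pics/{c}{base}.png");i,K,W=cap(c);g=30
        r=cv2.matchTemplate(i[y0-g:y1+g,x0-g:x1+g],b[y0:y1,x0:x1],cv2.TM_CCOEFF_NORMED)
        _,v,_,l=cv2.minMaxLoc(r);m=np.array([(x0+x1)/2,(y0+y1)/2])
        d=onz(m+[l[0]-g,l[1]-g],.01,K,W)-onz(m,.01,K,W);print(c,round(v,2),d[:2].round(3))
E
python3 -c "
from h import *
shift();print(rel([.496,.122,.213]))"
```

```text
scene 0.64 [ 0.003 -0.   ]
top 0.62 [0. 0.]
([2.099, -0.058, 0.357], [0.0, 0.0, 0.0])
```

Call:
arm_command(translation=[[0.35,0,0.06],[0.7,0,0.115]], rotation=[[0,0,0],[0,0,0]], grip=[1,1])

```text
time_s: 25.65
position: [0.606, 0.141, 0.2058]
tcp_rot: [[-1.0, -0.004, -0.001], [0.001, -0.0, -1.0], [0.004, -1.0, 0.0]]
force: [-0.5, -0.2, 0.5]
opening: 0.547
```

Call:
arm_command(translation=[[0.35,0.25,0.06],[0.7,0.5,0.115]], rotation=[[0,0,0],[0,0,0]], grip=[1,1])

```text
time_s: 25.85
position: [0.5497, 0.1319, 0.1666]
tcp_rot: [[-1.0, -0.001, -0.001], [0.001, -0.0, -1.0], [0.001, -1.0, 0.0]]
force: [0.2, 0.1, -0.9]
opening: 0.551
```

Call:
arm_command(translation=[[0.35,0.25,0.06],[0.7,0.5,0.115],[0.7,0.5,0.115],[0.7,0.5,0.115]], rotation=[[0,0,0],[0,0,0],[0,0,0],[0,0,0]], grip=[1,1,1,1])

```text
time_s: 26.25
position: [0.4943, 0.1229, 0.1268]
tcp_rot: [[-1.0, -0.003, -0.001], [0.001, 0.0, -1.0], [0.003, -1.0, 0.0]]
force: [1.4, -0.0, 1.1]
opening: 0.552
```

Call:
arm_command(translation=[[0,0.4,0],[0,0.8,0],[0,0.8,0]], rotation=[[0,0,0],[0,0,0],[0,0,0]], grip=[1,1,1])

```text
time_s: 26.55
position: [0.4946, 0.1228, 0.0612]
tcp_rot: [[-1.0, -0.006, -0.001], [0.001, -0.0, -1.0], [0.006, -1.0, 0.0]]
force: [-0.6, -0.7, 0.5]
opening: 0.549
```

Call:
arm_command(translation=[[0,0.25,0],[0,0.45,0],[0,0.65,0],[0,0.65,0]], rotation=[[0,0,0],[0,0,0],[0,0,0],[0,0,0]], grip=[1,1,1,1])

```text
time_s: 26.95
position: [0.4969, 0.123, 0.0119]
tcp_rot: [[-1.0, 0.001, -0.001], [0.001, 0.0, -1.0], [-0.001, -1.0, -0.0]]
force: [-1.4, -0.1, -0.7]
opening: 0.547
```

Call:
arm_command(translation=[[0,0,0],[0,0,0],[0,0,0],[0,0,0]], rotation=[[0,0,0],[0,0,0],[0,0,0],[0,0,0]], grip=[-0.38,-0.38,-0.38,-0.38])

```text
time_s: 27.35
position: [0.4961, 0.123, 0.0128]
tcp_rot: [[-1.0, 0.001, -0.0], [0.0, 0.0, -1.0], [-0.001, -1.0, -0.0]]
force: [-0.2, -0.7, 0.2]
opening: 0.685
```

Call:
arm_command(translation=[[0,-0.4,0],[0,-1,0],[0,-1,0]], rotation=[[0,0,0],[0,0,0],[0,0,0]], grip=[-0.38,-0.38,-0.38])

```text
time_s: 27.65
position: [0.4997, 0.1232, 0.0971]
tcp_rot: [[-1.0, 0.012, -0.0], [0.0, 0.0, -1.0], [-0.012, -1.0, -0.0]]
force: [1.1, 0.1, -0.0]
opening: 0.685
```

Call:
arm_command(translation=[[0,-0.5,0],[0,-1,0],[0,-1,0]], rotation=[[0,0,0],[0,0,0],[0,0,0]], grip=[-1,-1,-1])

```text
time_s: 27.95
position: [0.4992, 0.1232, 0.1766]
tcp_rot: [[-1.0, 0.011, -0.0], [0.0, 0.0, -1.0], [-0.011, -1.0, -0.0]]
force: [0.9, 0.1, 0.7]
opening: 0.88
```

Call:
arm_command(translation=[[-0.29,-0.3,-0.41],[-0.58,-0.6,-0.81]], rotation=[[0,0,0],[0,0,0]], grip=[-1,-1])

```text
time_s: 28.15
position: [0.5409, 0.1876, 0.2195]
tcp_rot: [[-1.0, -0.003, -0.003], [0.003, -0.001, -1.0], [0.003, -1.0, 0.001]]
force: [1.0, -0.5, 0.1]
opening: 0.984
```

Call:
arm_command(translation=[[-0.29,0,-0.41],[-0.58,0,-0.81]], rotation=[[0,0,0],[0,0,0]], grip=[-1,-1])

```text
time_s: 28.35
position: [0.5893, 0.2538, 0.2202]
tcp_rot: [[-1.0, 0.001, -0.001], [0.001, 0.0, -1.0], [-0.001, -1.0, -0.0]]
force: [0.6, 0.0, -0.5]
opening: 0.994
```

Call:
arm_command(translation=[[-0.29,0,-0.41],[-0.58,0,-0.81],[-0.58,0,-0.81],[-0.58,0,-0.81]], rotation=[[0,0,0],[0,0,0],[0,0,0],[0,0,0]], grip=[-1,-1,-1,-1])

```text
time_s: 28.75
position: [0.634, 0.3174, 0.2179]
tcp_rot: [[-1.0, -0.003, 0.001], [-0.001, -0.002, -1.0], [0.003, -1.0, 0.002]]
force: [-0.3, 0.5, -0.4]
opening: 0.999
```

```bash
python3 - <<'E'
from h import *
s=bot.read_state();print(s["time_s"],np.round(s["position"],4))
i,K,W=cap("wrist")
for t,z in(("cap2",.13),("can2",0)):
  for cf,p in spot("wrist",t,5):print(t,cf,p.round(),onz(p,z,K,W)[:2].round(4))
j,K2,W2=cap("scene")
for cf,p in spot("scene","cap2",5):print("scene",cf,p.round(),onz(p,.005,K2,W2)[:2].round(4),onz(p,.13,K2,W2)[:2].round(4))
shift()
print(rel([.636,.317,.136]))
cv2.imwrite("pics/p11.png",np.hstack([cv2.resize(i,(400,300)),cv2.resize(j[180:360,320:560],(400,300))]))
E
```

```text
28.75 [0.634  0.3174 0.2179]
cap2 0.77 [492. 323.] [0.5697 0.1869]
cap2 0.57 [170. 327.] [0.5665 0.4278]
cap2 0.33 [259. 378.] [0.522  0.3628]
can2 0.96 [317. 201.] [0.6369 0.3173]
can2 0.95 [482. 175.] [0.6634 0.1522]
can2 0.91 [259. 377.] [0.4276 0.3855]
can2 0.66 [213. 270.] [0.5622 0.4288]
scene 0.83 [470. 214.] [0.337  0.4317] [0.4199 0.3794]
scene 0.8 [458. 291.] [0.576  0.3549] [0.6302 0.3118]
scene 0.67 [365. 266.] [0.5005 0.1177] [0.5638 0.103 ]
scene 0.51 [503. 266.] [0.5066 0.4896] [0.5692 0.4303]
scene 0.94 [0. 0.]
top 0.94 [0. 0.]
([-0.016, 1.055, -0.008], [0.0, 0.0, 0.0])
```

View pics/p11.png

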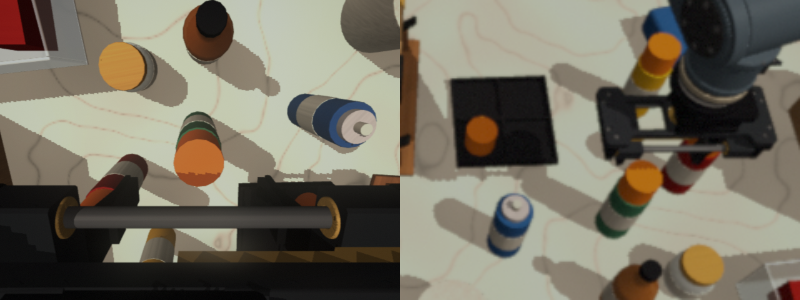

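The picture shows the blue cap upright in its compartment (scene about (365,262)) and the blue can open. The tray has not moved. Green is next.

Call:
arm_command(translation=[[-0.01,0.3,0],[-0.02,0.54,0],[-0.02,0.54,0]], rotation=[[0,0,0],[0,0,0],[0,0,0]], grip=[-1,-1,-1])

```text
time_s: 29.4
position: [0.6343, 0.316, 0.1739]
tcp_rot: [[-1.0, -0.006, -0.001], [0.001, -0.002, -1.0], [0.006, -1.0, 0.002]]
force: [-0.5, 0.1, -0.3]
opening: 1.002
```

Call:
arm_command(translation=[[0,0.25,0],[0,0.5,0],[0,0.5,0]], rotation=[[0,0,0],[0,0,0],[0,0,0]], grip=[-1,-1,-1])

```text
time_s: 29.7
position: [0.6349, 0.3164, 0.135]
tcp_rot: [[-1.0, -0.005, -0.001], [0.001, -0.002, -1.0], [0.005, -1.0, 0.002]]
force: [-0.4, 0.3, -0.2]
opening: 0.997
```

Call:
arm_command(translation=[[0,0,0],[0,0,0],[0,0,0],[0,0,0],[0,0,0]], rotation=[[0,0,0],[0,0,0],[0,0,0],[0,0,0],[0,0,0]], grip=[1,1,1,1,1])

```text
time_s: 30.2
position: [0.6368, 0.3174, 0.1375]
tcp_rot: [[-1.0, 0.001, -0.0], [0.0, 0.0, -1.0], [-0.001, -1.0, -0.0]]
force: [0.1, -0.5, 0.4]
opening: 0.632
```

Call:
arm_command(translation=[[0,0,0],[0,0,0],[0,0,0]], rotation=[[0,0,0],[0,0,0],[0,0,0]], grip=[1,1,1])

```text
time_s: 30.5
position: [0.6367, 0.3173, 0.1372]
tcp_rot: [[-1.0, 0.0, -0.001], [0.001, 0.0, -1.0], [-0.0, -1.0, -0.0]]
force: [-0.3, 0.1, 2.4]
opening: 0.549
```

Call:
arm_command(translation=[[0,-0.2,0],[0,-0.5,0],[0,-0.9,0],[0,-0.9,0]], rotation=[[0,0,0],[0,0,0],[0,0,0],[0,0,0]], grip=[1,1,1,1])

```text
time_s: 30.9
position: [0.6401, 0.3185, 0.2155]
tcp_rot: [[-1.0, 0.011, -0.0], [0.0, 0.004, -1.0], [-0.011, -1.0, -0.004]]
force: [0.7, 0.8, 1.1]
opening: 0.55
```

```bash
python3 -c "
from h import *
s=bot.read_state();print(s['time_s'],np.round(s['position'],4),s['opening'])
shift();print(rel([.4951,.2009,.012]))"
```

```text
30.9 [0.6401 0.3185 0.2155] 0.5495316350664092
scene 0.94 [0. 0.]
top 0.93 [0. 0.]
([1.782, 2.476, 1.461], [0.0, 0.0, 0.0])
```

Call:
arm_command(translation=[[0.3,0,0.25],[0.6,0,0.49],[0.89,0,0.73]], rotation=[[0,0,0],[0,0,0],[0,0,0]], grip=[1,1,1])

```text
time_s: 31.3
position: [0.5631, 0.258, 0.2071]
tcp_rot: [[-1.0, -0.004, -0.0], [0.0, -0.001, -1.0], [0.004, -1.0, 0.001]]
force: [0.2, -0.3, 0.5]
opening: 0.548
```

Call:
arm_command(translation=[[0.3,0.2,0.25],[0.6,0.5,0.49],[0.88,0.8,0.725],[0.88,0.8,0.725],[0.88,0.8,0.725]], rotation=[[0,0,0],[0,0,0],[0,0,0],[0,0,0],[0,0,0]], grip=[1,1,1,1,1])

```text
time_s: 31.8
position: [0.4936, 0.2005, 0.1437]
tcp_rot: [[-1.0, -0.003, -0.001], [0.001, -0.0, -1.0], [0.003, -1.0, 0.0]]
force: [0.3, -0.3, 1.3]
opening: 0.551
```

Call:
arm_command(translation=[[0,0.4,0],[0,0.8,0],[0,0.8,0]], rotation=[[0,0,0],[0,0,0],[0,0,0]], grip=[1,1,1])

```text
time_s: 32.1
position: [0.4936, 0.2009, 0.078]
tcp_rot: [[-1.0, -0.006, -0.0], [0.0, -0.001, -1.0], [0.006, -1.0, 0.001]]
force: [-0.2, -0.6, 0.1]
opening: 0.55
```

Call:
arm_command(translation=[[0,0.3,0],[0,0.6,0],[0,0.85,0],[0,0.85,0]], rotation=[[0,0,0],[0,0,0],[0,0,0],[0,0,0]], grip=[1,1,1,1])

```text
time_s: 32.5
position: [0.4959, 0.2014, 0.0124]
tcp_rot: [[-1.0, -0.0, -0.0], [0.0, 0.0, -1.0], [0.0, -1.0, -0.0]]
force: [-0.3, 0.6, -0.7]
opening: 0.545
```

Call:
arm_command(translation=[[0,0,0],[0,0,0],[0,0,0],[0,0,0]], rotation=[[0,0,0],[0,0,0],[0,0,0],[0,0,0]], grip=[-0.38,-0.38,-0.38,-0.38])

```text
time_s: 32.9
position: [0.4954, 0.2011, 0.0138]
tcp_rot: [[-1.0, 0.002, -0.0], [0.0, 0.0, -1.0], [-0.002, -1.0, -0.0]]
force: [0.3, 0.2, -0.3]
opening: 0.683
```

Call:
arm_command(translation=[[0,-0.4,0],[0,-1,0],[0,-1,0]], rotation=[[0,0,0],[0,0,0],[0,0,0]], grip=[-0.38,-0.38,-0.38])

```text
time_s: 33.2
position: [0.4991, 0.2019, 0.0983]
tcp_rot: [[-1.0, 0.012, -0.0], [0.0, 0.002, -1.0], [-0.012, -1.0, -0.002]]
force: [0.9, -0.4, 0.7]
opening: 0.692
```

Call:
arm_command(translation=[[0,-0.5,0],[0,-1,0],[0,-1,0]], rotation=[[0,0,0],[0,0,0],[0,0,0]], grip=[-1,-1,-1])

```text
time_s: 33.5
position: [0.4985, 0.2017, 0.1777]
tcp_rot: [[-1.0, 0.011, -0.0], [0.0, 0.002, -1.0], [-0.011, -1.0, -0.002]]
force: [0.5, -0.5, 0.6]
opening: 0.877
```

Call:
arm_command(translation=[[-0.15,-0.3,-0.48],[-0.29,-0.6,-0.95]], rotation=[[0,0,0],[0,0,0]], grip=[-1,-1])

```text
time_s: 33.7
position: [0.5173, 0.2766, 0.2204]
tcp_rot: [[-1.0, -0.003, -0.003], [0.003, -0.001, -1.0], [0.003, -1.0, 0.001]]
force: [1.0, -0.5, -0.9]
opening: 0.984
```

Call:
arm_command(translation=[[-0.15,0,-0.48],[-0.29,0,-0.95]], rotation=[[0,0,0],[0,0,0]], grip=[-1,-1])

```text
time_s: 33.9
position: [0.5418, 0.3543, 0.2211]
tcp_rot: [[-1.0, 0.001, -0.001], [0.001, 0.0, -1.0], [-0.001, -1.0, -0.0]]
force: [-0.3, 0.1, -0.3]
opening: 0.998
```

Call:
arm_command(translation=[[-0.15,0,-0.48],[-0.29,0,-0.95],[-0.29,0,-0.95],[-0.29,0,-0.95]], rotation=[[0,0,0],[0,0,0],[0,0,0],[0,0,0]], grip=[-1,-1,-1,-1])

```text
time_s: 34.3
position: [0.5636, 0.429, 0.219]
tcp_rot: [[-1.0, -0.002, 0.001], [-0.001, -0.002, -1.0], [0.002, -1.0, 0.002]]
force: [0.2, 0.3, 1.5]
opening: 1.001
```

```bash
python3 - <<'E'
from h import *
s=bot.read_state();print(s["time_s"],np.round(s["position"],4))
i,K,W=cap("wrist")
for t,z in(("cap2",.13),("can2",0)):
  for cf,p in spot("wrist",t,5):print(t,cf,p.round(),onz(p,z,K,W)[:2].round(4))
j,K2,W2=cap("scene")
for cf,p in spot("scene","cap2",5):print("scene",cf,p.round(),onz(p,.005,K2,W2)[:2].round(4),onz(p,.13,K2,W2)[:2].round(4))
shift()
print(rel([.5645,.429,.136]))
E
```

```text
34.3 [0.5636 0.429  0.219 ]
cap2 0.8 [316. 238.] [0.5655 0.4301]
cap2 0.76 [606. 263.] [0.5473 0.2222]
cap2 0.68 [531. 270.] [0.5415 0.275 ]
cap2 0.67 [371. 405.] [0.4255 0.3857]
can2 0.88 [607.  98.] [0.6662 0.1531]
can2 0.62 [316. 203.] [0.565 0.43 ]
can2 0.61 [431. 130.] [0.6363 0.3178]
can2 0.61 [356. 324.] [0.426  0.3843]
scene 0.94 [367. 264.] [0.4934 0.1237] [0.5575 0.1083]
scene 0.92 [397. 265.] [0.4979 0.2031] [0.5615 0.1782]
scene 0.55 [471. 216.] [0.3433 0.4321] [0.4254 0.3797]
scene 0.86 [0. 0.]
top 0.87 [0. 0.]
([0.003, 1.065, -0.014], [0.0, 0.0, 0.0])
```

Call:
arm_command(translation=[[-0.01,0.3,-0.01],[-0.01,0.54,-0.01],[-0.01,0.54,-0.01]], rotation=[[0,0,0],[0,0,0],[0,0,0]], grip=[-1,-1,-1])

```text
time_s: 34.95
position: [0.5635, 0.428, 0.1746]
tcp_rot: [[-1.0, -0.006, -0.001], [0.001, -0.003, -1.0], [0.006, -1.0, 0.003]]
force: [-0.0, -0.9, -0.8]
opening: 1.002
```

Call:
arm_command(translation=[[0,0.25,0],[0,0.5,0],[0,0.5,0]], rotation=[[0,0,0],[0,0,0],[0,0,0]], grip=[-1,-1,-1])

```text
time_s: 35.25
position: [0.564, 0.4285, 0.1357]
tcp_rot: [[-1.0, -0.004, -0.001], [0.001, -0.002, -1.0], [0.004, -1.0, 0.002]]
force: [-1.2, -1.3, -0.3]
opening: 1.0
```

Call:
arm_command(translation=[[0,0,0],[0,0,0],[0,0,0],[0,0,0],[0,0,0]], rotation=[[0,0,0],[0,0,0],[0,0,0],[0,0,0],[0,0,0]], grip=[1,1,1,1,1])

```text
time_s: 35.75
position: [0.5656, 0.4299, 0.1383]
tcp_rot: [[-1.0, 0.001, -0.0], [0.0, 0.0, -1.0], [-0.001, -1.0, -0.0]]
force: [-0.2, 0.6, -0.3]
opening: 0.634
```

Call:
arm_command(translation=[[0,0,0],[0,0,0],[0,0,0]], rotation=[[0,0,0],[0,0,0],[0,0,0]], grip=[1,1,1])

```text
time_s: 36.05
position: [0.5655, 0.4297, 0.138]
tcp_rot: [[-1.0, 0.0, -0.001], [0.001, 0.0, -1.0], [-0.0, -1.0, -0.0]]
force: [0.3, -0.2, 1.6]
opening: 0.549
```

Call:
arm_command(translation=[[0,-0.2,0],[0,-0.5,0],[0,-0.9,0],[0,-0.9,0]], rotation=[[0,0,0],[0,0,0],[0,0,0],[0,0,0]], grip=[1,1,1,1])

```text
time_s: 36.45
position: [0.5687, 0.4316, 0.2163]
tcp_rot: [[-1.0, 0.011, -0.0], [0.0, 0.006, -1.0], [-0.011, -1.0, -0.006]]
force: [0.6, 1.1, -0.3]
opening: 0.548
```

```bash
python3 -c "
from h import *
s=bot.read_state();print(s['time_s'],np.round(s['position'],4),s['opening'])
shift();print(rel([.417,.199,.0125]))"
```

```text
36.45 [0.5687 0.4316 0.2163] 0.5483527659126595
scene 0.85 [0. 0.]
top 0.87 [0. 0.]
([1.867, 2.478, 2.893], [0.0, 0.0, 0.0])
```

Call:
arm_command(translation=[[0.2,0,0.32],[0.41,0,0.64],[0.62,0,0.96]], rotation=[[0,0,0],[0,0,0],[0,0,0]], grip=[1,1,1])

```text
time_s: 36.85
position: [0.5139, 0.3517, 0.2079]
tcp_rot: [[-1.0, -0.003, -0.0], [0.0, -0.002, -1.0], [0.003, -1.0, 0.002]]
force: [0.5, -0.2, -1.1]
opening: 0.553
```

Call:
arm_command(translation=[[0.31,0.1,0.48],[0.62,0.4,0.96]], rotation=[[0,0,0],[0,0,0]], grip=[1,1])

```text
time_s: 37.05
position: [0.4667, 0.2766, 0.1788]
tcp_rot: [[-1.0, 0.003, 0.0], [-0.0, 0.001, -1.0], [-0.003, -1.0, -0.001]]
force: [1.1, -0.3, -1.4]
opening: 0.549
```

Call:
arm_command(translation=[[0.31,0.3,0.48],[0.62,0.8,0.96],[0.62,0.8,0.96],[0.62,0.8,0.96]], rotation=[[0,0,0],[0,0,0],[0,0,0],[0,0,0]], grip=[1,1,1,1])

```text
time_s: 37.45
position: [0.4136, 0.1989, 0.1124]
tcp_rot: [[-1.0, -0.008, -0.003], [0.003, -0.002, -1.0], [0.008, -1.0, 0.002]]
force: [-0.1, 0.6, -0.5]
opening: 0.554
```

Call:
arm_command(translation=[[0,0.35,0],[0,0.7,0],[0,0.7,0]], rotation=[[0,0,0],[0,0,0],[0,0,0]], grip=[1,1,1])

```text
time_s: 37.75
position: [0.4164, 0.2008, 0.0563]
tcp_rot: [[-1.0, -0.005, -0.0], [0.0, -0.001, -1.0], [0.005, -1.0, 0.001]]
force: [-0.8, 0.2, -0.4]
opening: 0.551
```

Call:
arm_command(translation=[[0,0.2,0],[0,0.4,0],[0,0.55,0],[0,0.55,0]], rotation=[[0,0,0],[0,0,0],[0,0,0],[0,0,0]], grip=[1,1,1,1])

```text
time_s: 38.15
position: [0.4174, 0.2009, 0.014]
tcp_rot: [[-1.0, -0.001, -0.0], [0.0, -0.0, -1.0], [0.001, -1.0, 0.0]]
force: [0.1, -0.0, -0.9]
opening: 0.551
```

Call:
arm_command(translation=[[0,0,0],[0,0,0],[0,0,0],[0,0,0]], rotation=[[0,0,0],[0,0,0],[0,0,0],[0,0,0]], grip=[-0.38,-0.38,-0.38,-0.38])

```text
time_s: 38.55
position: [0.4176, 0.2007, 0.0149]
tcp_rot: [[-1.0, 0.001, -0.001], [0.001, 0.0, -1.0], [-0.001, -1.0, -0.0]]
force: [-0.9, 0.3, -0.2]
opening: 0.682
```

Call:
arm_command(translation=[[0,-0.4,0],[0,-1,0],[0,-1,0]], rotation=[[0,0,0],[0,0,0],[0,0,0]], grip=[-0.38,-0.38,-0.38])

```text
time_s: 38.85
position: [0.4208, 0.2015, 0.099]
tcp_rot: [[-1.0, 0.011, -0.0], [0.0, 0.002, -1.0], [-0.011, -1.0, -0.002]]
force: [0.7, 0.8, 0.0]
opening: 0.689
```

Call:
arm_command(translation=[[0,-0.5,0],[0,-1,0],[0,-1,0]], rotation=[[0,0,0],[0,0,0],[0,0,0]], grip=[-1,-1,-1])

```text
time_s: 39.15
position: [0.4206, 0.2014, 0.1784]
tcp_rot: [[-1.0, 0.01, -0.0], [0.0, 0.002, -1.0], [-0.01, -1.0, -0.002]]
force: [1.1, -0.0, -0.0]
opening: 0.881
```

Call:
arm_command(translation=[[-0.02,-0.3,-0.39],[-0.04,-0.6,-0.77]], rotation=[[0,0,0],[0,0,0]], grip=[-1,-1])

```text
time_s: 39.35
position: [0.4195, 0.262, 0.2218]
tcp_rot: [[-1.0, -0.003, -0.003], [0.003, -0.001, -1.0], [0.003, -1.0, 0.001]]
force: [0.9, 0.2, -0.6]
opening: 0.979
```

Call:
arm_command(translation=[[-0.02,0,-0.39],[-0.04,0,-0.77]], rotation=[[0,0,0],[0,0,0]], grip=[-1,-1])

```text
time_s: 39.55
position: [0.4236, 0.3249, 0.2222]
tcp_rot: [[-1.0, 0.001, -0.001], [0.001, 0.0, -1.0], [-0.001, -1.0, -0.0]]
force: [0.3, 0.4, -0.3]
opening: 0.996
```

Call:
arm_command(translation=[[-0.02,0,-0.39],[-0.04,0,-0.77],[-0.04,0,-0.77],[-0.04,0,-0.77]], rotation=[[0,0,0],[0,0,0],[0,0,0],[0,0,0]], grip=[-1,-1,-1,-1])

```text
time_s: 39.95
position: [0.426, 0.3851, 0.2208]
tcp_rot: [[-1.0, -0.002, 0.001], [-0.001, -0.002, -1.0], [0.002, -1.0, 0.002]]
force: [-0.4, 0.2, -0.6]
opening: 1.003
```

```bash
python3 - <<'E'
from h import *
s=bot.read_state();print(s["time_s"],np.round(s["position"],4))
i,K,W=cap("wrist")
for t,z in(("cap2",.13),("can2",0)):
  for cf,p in spot("wrist",t,5):print(t,cf,p.round(),onz(p,z,K,W)[:2].round(4))
j,K2,W2=cap("scene")
for cf,p in spot("scene","cap2",5):print("scene",cf,p.round(),onz(p,.005,K2,W2)[:2].round(4),onz(p,.13,K2,W2)[:2].round(4))
shift()
print(rel([.426,.385,.137]))
E
```

```text
39.95 [0.426  0.3851 0.2208]
cap2 0.96 [318. 235.] [0.4298 0.385 ]
cap2 0.9 [586. 132.] [0.4999 0.2097]
cap2 0.83 [492. 216.] [0.4436 0.2638]
cap2 0.73 [506. 136.] [0.4973 0.2614]
can2 0.91 [271.  55.] [0.5656 0.4278]
can2 0.88 [319. 199.] [0.4313 0.3824]
scene 0.88 [393. 239.] [0.4173 0.2004] [0.4906 0.1758]
scene 0.82 [470. 215.] [0.3388 0.4307] [0.4215 0.3785]
scene 0.79 [371. 264.] [0.4958 0.1336] [0.5597 0.117 ]
scene 0.67 [396. 265.] [0.4973 0.2026] [0.561  0.1778]
scene 0.84 [0. 0.]
top 0.86 [0. 0.]
([0.014, 1.069, -0.005], [0.0, 0.0, 0.0])
```

Call:
arm_command(translation=[[-0.02,0.3,0],[-0.02,0.54,0],[-0.02,0.54,0]], rotation=[[0,0,0],[0,0,0],[0,0,0]], grip=[-1,-1,-1])

```text
time_s: 40.6
position: [0.4269, 0.3838, 0.177]
tcp_rot: [[-1.0, -0.005, -0.001], [0.001, -0.003, -1.0], [0.005, -1.0, 0.003]]
force: [-0.9, -0.7, -0.6]
opening: 1.001
```

Call:
arm_command(translation=[[0,0.25,0],[0,0.51,0],[0,0.51,0]], rotation=[[0,0,0],[0,0,0],[0,0,0]], grip=[-1,-1,-1])

```text
time_s: 40.9
position: [0.4273, 0.3843, 0.137]
tcp_rot: [[-1.0, -0.004, -0.001], [0.001, -0.002, -1.0], [0.004, -1.0, 0.002]]
force: [-0.7, -1.0, 0.4]
opening: 1.001
```

Call:
arm_command(translation=[[0,0,0],[0,0,0],[0,0,0],[0,0,0],[0,0,0]], rotation=[[0,0,0],[0,0,0],[0,0,0],[0,0,0],[0,0,0]], grip=[1,1,1,1,1])

```text
time_s: 41.4
position: [0.4288, 0.3856, 0.139]
tcp_rot: [[-1.0, 0.001, -0.0], [0.0, 0.0, -1.0], [-0.001, -1.0, -0.0]]
force: [-0.5, 0.4, -0.8]
opening: 0.628
```

Call:
arm_command(translation=[[0,0,0],[0,0,0],[0,0,0]], rotation=[[0,0,0],[0,0,0],[0,0,0]], grip=[1,1,1])

```text
time_s: 41.7
position: [0.4287, 0.3854, 0.1387]
tcp_rot: [[-1.0, 0.0, -0.001], [0.001, 0.0, -1.0], [-0.0, -1.0, -0.0]]
force: [0.0, -0.3, 3.4]
opening: 0.543
```

Call:
arm_command(translation=[[0,-0.2,0],[0,-0.5,0],[0,-0.9,0],[0,-0.9,0]], rotation=[[0,0,0],[0,0,0],[0,0,0],[0,0,0]], grip=[1,1,1,1])

```text
time_s: 42.1
position: [0.4312, 0.3871, 0.2145]
tcp_rot: [[-1.0, 0.008, -0.0], [0.0, 0.005, -1.0], [-0.008, -1.0, -0.005]]
force: [0.3, 0.2, -0.2]
opening: 0.543
```

```bash
python3 -c "
from h import *
s=bot.read_state();print(s['time_s'],np.round(s['position'],4),s['opening'])
shift();print(rel([.419,.121,.0135]))"
```

```text
42.1 [0.4312 0.3871 0.2145] 0.5433575827667473
scene 0.83 [0. 0.]
top 0.85 [0. 0.]
([0.123, 2.465, 3.309], [0.0, 0.0, 0.0])
```

Call:
arm_command(translation=[[0,0,0.3],[0.02,0,0.56],[0.03,0,0.826]], rotation=[[0,0,0],[0,0,0],[0,0,0]], grip=[1,1,1])

```text
time_s: 42.5
position: [0.4247, 0.3181, 0.2087]
tcp_rot: [[-1.0, -0.003, -0.0], [0.0, -0.002, -1.0], [0.003, -1.0, 0.002]]
force: [-0.1, 0.4, 1.6]
opening: 0.546
```

Call:
arm_command(translation=[[0.02,0.1,0.41],[0.03,0.2,0.826]], rotation=[[0,0,0],[0,0,0]], grip=[1,1])

```text
time_s: 42.7
position: [0.4225, 0.2521, 0.1929]
tcp_rot: [[-1.0, -0.002, 0.001], [-0.001, -0.001, -1.0], [0.002, -1.0, 0.001]]
force: [0.6, -0.7, 0.4]
opening: 0.541
```

Call:
arm_command(translation=[[0.02,0.25,0.41],[0.03,0.5,0.826]], rotation=[[0,0,0],[0,0,0]], grip=[1,1])

```text
time_s: 42.9
position: [0.4201, 0.1859, 0.153]
tcp_rot: [[-1.0, -0.002, 0.0], [-0.0, -0.0, -1.0], [0.002, -1.0, 0.0]]
force: [0.7, 0.2, -1.4]
opening: 0.545
```

Call:
arm_command(translation=[[0.02,0.3,0.41],[0.03,0.8,0.826],[0.03,0.8,0.826],[0.03,0.8,0.826]], rotation=[[0,0,0],[0,0,0],[0,0,0],[0,0,0]], grip=[1,1,1,1])

```text
time_s: 43.3
position: [0.4173, 0.1206, 0.089]
tcp_rot: [[-1.0, -0.005, -0.003], [0.003, 0.0, -1.0], [0.005, -1.0, -0.0]]
force: [-0.3, 0.0, 0.3]
opening: 0.542
```

Call:
arm_command(translation=[[0,0.35,0],[0,0.65,0],[0,0.8,0],[0,0.95,0],[0,0.95,0]], rotation=[[0,0,0],[0,0,0],[0,0,0],[0,0,0],[0,0,0]], grip=[1,1,1,1,1])

```text
time_s: 43.8
position: [0.4193, 0.1223, 0.0143]
tcp_rot: [[-1.0, 0.0, 0.001], [-0.001, 0.0, -1.0], [-0.0, -1.0, -0.0]]
force: [0.7, -0.3, 0.7]
opening: 0.542
```

Call:
arm_command(translation=[[0,0,0],[0,0,0],[0,0,0],[0,0,0]], rotation=[[0,0,0],[0,0,0],[0,0,0],[0,0,0]], grip=[-0.38,-0.38,-0.38,-0.38])

```text
time_s: 44.2
position: [0.4192, 0.1212, 0.0149]
tcp_rot: [[-1.0, 0.001, -0.0], [0.0, 0.0, -1.0], [-0.001, -1.0, -0.0]]
force: [-0.3, 0.4, -0.3]
opening: 0.686
```

Call:
arm_command(translation=[[0,-0.4,0],[0,-1,0],[0,-1,0]], rotation=[[0,0,0],[0,0,0],[0,0,0]], grip=[-0.38,-0.38,-0.38])

```text
time_s: 44.5
position: [0.4223, 0.1213, 0.0988]
tcp_rot: [[-1.0, 0.011, -0.0], [0.0, 0.0, -1.0], [-0.011, -1.0, -0.0]]
force: [0.5, 0.3, -0.7]
opening: 0.694
```

Call:
arm_command(translation=[[0,-0.5,0],[0,-1,0],[0,-1,0]], rotation=[[0,0,0],[0,0,0],[0,0,0]], grip=[-1,-1,-1])

```text
time_s: 44.8
position: [0.4221, 0.1212, 0.1782]
tcp_rot: [[-1.0, 0.01, -0.001], [0.001, 0.0, -1.0], [-0.01, -1.0, -0.0]]
force: [0.5, 0.5, 0.2]
opening: 0.884
```

Call:
arm_command(translation=[[-0.02,-0.25,-0.41],[-0.03,-0.5,-0.82]], rotation=[[0,0,0],[0,0,0]], grip=[-1,-1])

```text
time_s: 45.0
position: [0.4205, 0.1866, 0.2139]
tcp_rot: [[-1.0, -0.002, -0.003], [0.003, -0.0, -1.0], [0.002, -1.0, 0.0]]
force: [1.4, 0.3, -0.0]
opening: 0.983
```

Call:
arm_command(translation=[[-0.02,0,-0.41],[-0.03,0,-0.82]], rotation=[[0,0,0],[0,0,0]], grip=[-1,-1])

```text
time_s: 45.2
position: [0.4236, 0.2533, 0.214]
tcp_rot: [[-1.0, 0.0, -0.001], [0.001, 0.0, -1.0], [-0.0, -1.0, -0.0]]
force: [0.4, 1.0, 0.2]
opening: 0.996
```

Call:
arm_command(translation=[[-0.02,0,-0.41],[-0.03,0,-0.82]], rotation=[[0,0,0],[0,0,0]], grip=[-1,-1])

```text
time_s: 45.4
position: [0.4254, 0.3188, 0.213]
tcp_rot: [[-1.0, -0.002, -0.001], [0.001, -0.001, -1.0], [0.002, -1.0, 0.001]]
force: [0.6, 0.3, 0.0]
opening: 1.002
```

Call:
arm_command(translation=[[-0.02,0,-0.41],[-0.03,0,-0.82],[-0.03,0,-0.82],[-0.03,0,-0.82]], rotation=[[0,0,0],[0,0,0],[0,0,0],[0,0,0]], grip=[-1,-1,-1,-1])

```text
time_s: 45.8
position: [0.4275, 0.3832, 0.2128]
tcp_rot: [[-1.0, -0.002, 0.001], [-0.001, -0.002, -1.0], [0.002, -1.0, 0.002]]
force: [0.1, -0.4, -0.2]
opening: 1.002
```

```bash
python3 - <<'E'
from h import *
s=bot.read_state();print(s["time_s"],np.round(s["position"],4))
i,K,W=cap("wrist")
for cf,p in spot("wrist","can2",5):print(cf,p.round(),onz(p,0,K,W)[:2].round(4))
j,K2,W2=cap("scene")
for cf,p in spot("scene","cap2",5):print("scene",cf,p.round(),onz(p,.005,K2,W2)[:2].round(4))
shift()
print(rel([.4285,.3845,.090]))
cv2.imwrite("pics/p12.png",np.hstack([cv2.resize(i,(400,300)),cv2.resize(j[180:360,320:560],(400,300))]))
E
```

```text
45.8 [0.4275 0.3832 0.2128]
0.78 [268.  56.] [0.5657 0.4277]
0.56 [313. 205.] [0.428  0.3874]
scene 0.84 [393. 266.] [0.5014 0.1929]
scene 0.83 [362. 238.] [0.4135 0.1154]
scene 0.55 [393. 237.] [0.4115 0.2017]
scene 0.8 [0. 0.]
top 0.82 [0. 0.]
([0.001, 1.555, -0.026], [0.0, 0.0, 0.0])
```

View pics/p12.png

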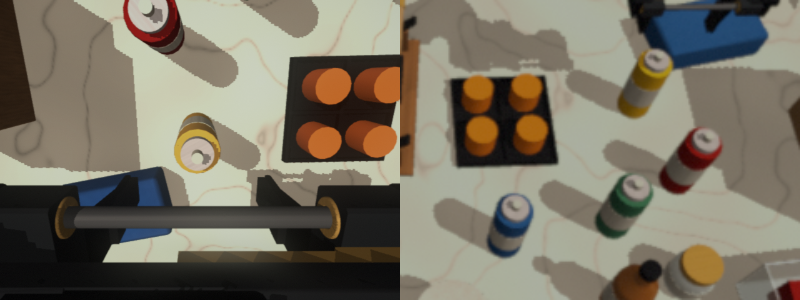

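All four caps stand upright in their own compartments (scene picture, tray at about (383,250)), and all four cans are open. Now the cans, yellow first, to the rear robot-side corner.

Call:
arm_command(translation=[[0,0.4,-0.02],[0,0.8,-0.02],[0,0.8,-0.02]], rotation=[[0,0,0],[0,0,0],[0,0,0]], grip=[-1,-1,-1])

```text
time_s: 46.4
position: [0.4258, 0.3827, 0.1469]
tcp_rot: [[-1.0, -0.008, -0.002], [0.002, -0.005, -1.0], [0.008, -1.0, 0.005]]
force: [-1.1, 0.4, -0.3]
opening: 0.997
```

Call:
arm_command(translation=[[0,0.3,0],[0,0.6,0],[0,0.74,0],[0,0.74,0]], rotation=[[0,0,0],[0,0,0],[0,0,0],[0,0,0]], grip=[-1,-1,-1,-1])

```text
time_s: 46.8
position: [0.4282, 0.3845, 0.0908]
tcp_rot: [[-1.0, -0.002, -0.001], [0.001, -0.001, -1.0], [0.002, -1.0, 0.001]]
force: [0.9, -0.5, -0.3]
opening: 0.997
```

Call:
arm_command(translation=[[0,0,0],[0,0,0],[0,0,0],[0,0,0],[0,0,0]], rotation=[[0,0,0],[0,0,0],[0,0,0],[0,0,0],[0,0,0]], grip=[1,1,1,1,1])

```text
time_s: 47.3
position: [0.4288, 0.3852, 0.0917]
tcp_rot: [[-1.0, 0.001, -0.0], [0.0, 0.0, -1.0], [-0.001, -1.0, -0.0]]
force: [-0.7, -1.3, 0.5]
opening: 0.631
```

Call:
arm_command(translation=[[0,0,0],[0,0,0],[0,-0.1,0],[0,-0.4,0],[0,-0.8,0]], rotation=[[0,0,0],[0,0,0],[0,0,0],[0,0,0],[0,0,0]], grip=[1,1,1,1,1])

```text
time_s: 47.8
position: [0.4268, 0.3841, 0.1539]
tcp_rot: [[-1.0, -0.005, -0.001], [0.001, -0.003, -1.0], [0.005, -1.0, 0.003]]
force: [0.7, 0.7, -2.0]
opening: 0.592
```

Call:
arm_command(translation=[[0,-0.4,0],[0,-0.7,0],[0,-0.7,0]], rotation=[[0,0,0],[0,0,0],[0,0,0]], grip=[1,1,1])

```text
time_s: 48.1
position: [0.4305, 0.3866, 0.2147]
tcp_rot: [[-1.0, 0.007, -0.0], [0.0, 0.004, -1.0], [-0.007, -1.0, -0.004]]
force: [0.8, 0.1, -3.6]
opening: 0.588
```

```bash
python3 -c "
from h import *
s=bot.read_state();print(s['time_s'],np.round(s['position'],4),s['opening'])
print(rel([.3887,-.2216,.0945]))"
```

```text
48.1 [0.4305 0.3866 0.2147] 0.5881365165208002
([0.529, 1.465, 7.609], [0.0, 0.0, 0.0])
```

Call:
arm_command(translation=[[0.02,0,0.2],[0.04,0,0.55],[0.062,0,0.948]], rotation=[[0,0,0],[0,0,0],[0,0,0]], grip=[1,1,1])

```text
time_s: 48.4
position: [0.4215, 0.3074, 0.2089]
tcp_rot: [[-1.0, -0.004, 0.001], [-0.001, -0.002, -1.0], [0.004, -1.0, 0.002]]
force: [-0.1, -0.5, -2.7]
opening: 0.591
```

Call:
arm_command(translation=[[0.03,0,0.47],[0.062,0,0.948]], rotation=[[0,0,0],[0,0,0]], grip=[1,1])

```text
time_s: 48.6
position: [0.4161, 0.231, 0.209]
tcp_rot: [[-1.0, -0.005, 0.0], [-0.0, -0.002, -1.0], [0.005, -1.0, 0.002]]
force: [0.8, -0.4, -3.0]
opening: 0.589
```

Call:
arm_command(translation=[[0.03,0,0.47],[0.062,0,0.948]], rotation=[[0,0,0],[0,0,0]], grip=[1,1])

```text
time_s: 48.8
position: [0.4109, 0.1554, 0.2093]
tcp_rot: [[-1.0, -0.005, -0.0], [0.0, -0.001, -1.0], [0.005, -1.0, 0.001]]
force: [1.2, -0.6, -3.2]
opening: 0.592
```

Call:
arm_command(translation=[[0.03,0,0.47],[0.062,0,0.948]], rotation=[[0,0,0],[0,0,0]], grip=[1,1])

```text
time_s: 49.0
position: [0.4059, 0.0799, 0.2094]
tcp_rot: [[-1.0, -0.005, -0.001], [0.001, 0.0, -1.0], [0.005, -1.0, -0.0]]
force: [0.8, -0.1, -3.7]
opening: 0.588
```

Call:
arm_command(translation=[[0.03,0,0.47],[0.062,0,0.948]], rotation=[[0,0,0],[0,0,0]], grip=[1,1])

```text
time_s: 49.2
position: [0.4008, 0.0046, 0.2095]
tcp_rot: [[-1.0, -0.005, -0.001], [0.001, 0.001, -1.0], [0.005, -1.0, -0.001]]
force: [0.1, 0.1, -2.5]
opening: 0.592
```

Call:
arm_command(translation=[[0.03,0,0.47],[0.062,0,0.948]], rotation=[[0,0,0],[0,0,0]], grip=[1,1])

```text
time_s: 49.4
position: [0.3958, -0.0709, 0.2095]
tcp_rot: [[-1.0, -0.004, -0.001], [0.001, 0.002, -1.0], [0.004, -1.0, -0.002]]
force: [0.4, -0.4, -3.1]
opening: 0.589
```

Call:
arm_command(translation=[[0.03,0,0.47],[0.062,0,0.948]], rotation=[[0,0,0],[0,0,0]], grip=[1,1])

```text
time_s: 49.6
position: [0.3909, -0.1464, 0.2095]
tcp_rot: [[-1.0, -0.004, -0.001], [0.001, 0.003, -1.0], [0.004, -1.0, -0.003]]
force: [-0.7, 0.0, -3.5]
opening: 0.592
```

Call:
arm_command(translation=[[0.03,0,0.4],[0.05,0,0.75],[0.062,0,0.948],[0.062,0,0.948],[0.062,0,0.948]], rotation=[[0,0,0],[0,0,0],[0,0,0],[0,0,0],[0,0,0]], grip=[1,1,1,1,1])

```text
time_s: 50.1
position: [0.3873, -0.2201, 0.2102]
tcp_rot: [[-1.0, -0.002, -0.001], [0.001, 0.003, -1.0], [0.002, -1.0, -0.003]]
force: [0.1, 0.2, -2.7]
opening: 0.591
```

```bash
python3 -c "
from h import *
s=bot.read_state();print(s['time_s'],np.round(s['position'],4),s['opening'])
print(rel([.3887,-.2216,.0955]))
i,K,W=cap('wrist')
for t,z in(('drip_tray',0),('cradle',0),('pole',.078)):print(t,[(c,onz(p,z,K,W).round(3)) for c,p in spot('wrist',t)])"
```

```text
50.1 [ 0.3873 -0.2201  0.2102] 0.590798721730034
([-0.021, 1.434, 0.023], [0.0, 0.0, 0.0])
drip_tray [(0.8, array([ 0.437, -0.181,  0.   ]))]
cradle [(0.64, array([ 0.422, -0.011,  0.   ]))]
pole [(0.93, array([ 0.419, -0.006,  0.078]))]
```

Call:
arm_command(translation=[[0,0.4,0],[0,0.8,0],[0,0.8,0]], rotation=[[0,0,0],[0,0,0],[0,0,0]], grip=[1,1,1])

```text
time_s: 50.6
position: [0.3863, -0.2185, 0.1445]
tcp_rot: [[-1.0, -0.007, 0.001], [-0.001, 0.006, -1.0], [0.007, -1.0, -0.006]]
force: [-0.8, -0.0, -3.6]
opening: 0.591
```

Call:
arm_command(translation=[[0,0.2,0],[0,0.4,0],[0,0.55,0],[0,0.64,0],[0,0.64,0]], rotation=[[0,0,0],[0,0,0],[0,0,0],[0,0,0],[0,0,0]], grip=[1,1,1,1,1])

```text
time_s: 51.1
position: [0.3888, -0.2214, 0.0962]
tcp_rot: [[-1.0, -0.0, 0.0], [-0.0, 0.0, -1.0], [0.0, -1.0, -0.0]]
force: [-0.5, -0.9, -2.2]
opening: 0.593
```

Call:
arm_command(translation=[[0,0,0],[0,0,0],[0,0,0],[0,0,0]], rotation=[[0,0,0],[0,0,0],[0,0,0],[0,0,0]], grip=[-0.6,-0.6,-0.6,-0.6])

```text
time_s: 51.5
position: [0.3889, -0.222, 0.0966]
tcp_rot: [[-1.0, 0.001, -0.001], [0.001, -0.001, -1.0], [-0.001, -1.0, 0.001]]
force: [-0.3, -0.4, 0.0]
opening: 0.786
```

Call:
arm_command(translation=[[0,-0.3,0],[0,-0.9,0],[0,-0.9,0]], rotation=[[0,0,0],[0,0,0],[0,0,0]], grip=[-0.6,-0.6,-0.6])

```text
time_s: 51.8
position: [0.3915, -0.2243, 0.1727]
tcp_rot: [[-1.0, 0.009, -0.0], [0.0, -0.008, -1.0], [-0.009, -1.0, 0.008]]
force: [-0.3, 0.0, 0.2]
opening: 0.797
```

Call:
arm_command(translation=[[-0.12,-0.3,-0.45],[-0.245,-0.6,-0.904]], rotation=[[0,0,0],[0,0,0]], grip=[-1,-1])

```text
time_s: 52.0
position: [0.4079, -0.149, 0.2163]
tcp_rot: [[-1.0, -0.001, -0.004], [0.004, 0.001, -1.0], [0.001, -1.0, -0.001]]
force: [0.5, -0.2, 0.7]
opening: 0.905
```

Call:
arm_command(translation=[[-0.12,0,-0.45],[-0.245,0,-0.904]], rotation=[[0,0,0],[0,0,0]], grip=[-1,-1])

```text
time_s: 52.2
position: [0.4283, -0.0759, 0.2167]
tcp_rot: [[-1.0, 0.002, -0.001], [0.001, -0.001, -1.0], [-0.002, -1.0, 0.001]]
force: [1.2, -0.4, 0.4]
opening: 0.989
```

Call:
arm_command(translation=[[-0.12,0,-0.45],[-0.245,0,-0.904]], rotation=[[0,0,0],[0,0,0]], grip=[-1,-1])

```text
time_s: 52.4
position: [0.4474, -0.0032, 0.2158]
tcp_rot: [[-1.0, 0.0, -0.001], [0.001, -0.0, -1.0], [-0.0, -1.0, 0.0]]
force: [0.8, -0.6, 0.2]
opening: 0.999
```

Call:
arm_command(translation=[[-0.12,0,-0.45],[-0.245,0,-0.904]], rotation=[[0,0,0],[0,0,0]], grip=[-1,-1])

```text
time_s: 52.6
position: [0.467, 0.0691, 0.2157]
tcp_rot: [[-1.0, -0.0, -0.001], [0.001, -0.0, -1.0], [0.0, -1.0, 0.0]]
force: [0.8, -0.3, 0.0]
opening: 1.0
```

Call:
arm_command(translation=[[-0.12,0,-0.45],[-0.245,0,-0.904]], rotation=[[0,0,0],[0,0,0]], grip=[-1,-1])

```text
time_s: 52.8
position: [0.4866, 0.1415, 0.2156]
tcp_rot: [[-1.0, -0.001, -0.0], [0.0, -0.0, -1.0], [0.001, -1.0, 0.0]]
force: [0.9, 0.0, 0.1]
opening: 0.999
```

Call:
arm_command(translation=[[-0.12,0,-0.45],[-0.245,0,-0.904]], rotation=[[0,0,0],[0,0,0]], grip=[-1,-1])

```text
time_s: 53.0
position: [0.5062, 0.2137, 0.2155]
tcp_rot: [[-1.0, -0.001, -0.0], [0.0, -0.0, -1.0], [0.001, -1.0, 0.0]]
force: [0.8, -0.3, 0.2]
opening: 1.002
```

Call:
arm_command(translation=[[-0.12,0,-0.45],[-0.245,0,-0.904]], rotation=[[0,0,0],[0,0,0]], grip=[-1,-1])

```text
time_s: 53.2
position: [0.5258, 0.286, 0.2153]
tcp_rot: [[-1.0, -0.001, -0.0], [0.0, -0.0, -1.0], [0.001, -1.0, 0.0]]
force: [0.4, -0.5, -0.2]
opening: 1.0
```

Call:
arm_command(translation=[[-0.12,0,-0.45],[-0.245,0,-0.904]], rotation=[[0,0,0],[0,0,0]], grip=[-1,-1])

```text
time_s: 53.4
position: [0.5455, 0.3582, 0.2152]
tcp_rot: [[-1.0, -0.001, -0.0], [0.0, -0.001, -1.0], [0.001, -1.0, 0.001]]
force: [2.0, -0.1, 0.6]
opening: 1.0
```

Call:
arm_command(translation=[[-0.12,0,-0.45],[-0.245,0,-0.904],[-0.245,0,-0.904],[-0.245,0,-0.904]], rotation=[[0,0,0],[0,0,0],[0,0,0],[0,0,0]], grip=[-1,-1,-1,-1])

```text
time_s: 53.8
position: [0.5645, 0.4293, 0.2146]
tcp_rot: [[-1.0, -0.002, 0.001], [-0.001, -0.001, -1.0], [0.002, -1.0, 0.001]]
force: [-0.1, -0.6, -0.9]
opening: 0.998
```

```bash
python3 - <<'E'
from h import *
s=bot.read_state();print(s["time_s"],np.round(s["position"],4))
i,K,W=cap("wrist")
for cf,p in spot("wrist","can2",5):print(cf,p.round(),onz(p,0,K,W)[:2].round(4))
j,K2,W2=cap("scene")
for cf,p in spot("scene","can2",5):print("scene",cf,p.round(),onz(p,.004,K2,W2)[:2].round(4))
print(rel([.5655,.429,.0915]))
E
```

```text
53.8 [0.5645 0.4293 0.2146]
0.77 [613. 102.] [0.6635 0.1502]
0.61 [318. 206.] [0.5633 0.4279]
0.6 [434. 135.] [0.6329 0.3159]
scene 0.86 [380. 324.] [0.6641 0.1455]
scene 0.66 [447. 313.] [0.6369 0.3175]
scene 0.58 [483. 287.] [0.5663 0.4228]
scene 0.45 [311. 300.] [ 0.5952 -0.0283]
([-0.006, 1.555, -0.017], [0.0, 0.0, 0.0])
```

Call:
arm_command(translation=[[0,0.4,0],[0,0.8,0],[0,0.8,0]], rotation=[[0,0,0],[0,0,0],[0,0,0]], grip=[-1,-1,-1])

```text
time_s: 54.3
position: [0.562, 0.426, 0.1472]
tcp_rot: [[-1.0, -0.01, -0.002], [0.002, -0.005, -1.0], [0.01, -1.0, 0.005]]
force: [-0.3, 0.3, -1.3]
opening: 0.999
```

Call:
arm_command(translation=[[0,0.3,0],[0,0.6,0],[0,0.75,0],[0,0.75,0]], rotation=[[0,0,0],[0,0,0],[0,0,0],[0,0,0]], grip=[-1,-1,-1,-1])

```text
time_s: 54.7
position: [0.5646, 0.4282, 0.0911]
tcp_rot: [[-1.0, -0.003, -0.001], [0.001, -0.001, -1.0], [0.003, -1.0, 0.001]]
force: [-0.2, -0.4, -0.5]
opening: 1.0
```

Call:
arm_command(translation=[[0,0,0],[0,0,0],[0,0,0],[0,0,0],[0,0,0]], rotation=[[0,0,0],[0,0,0],[0,0,0],[0,0,0],[0,0,0]], grip=[1,1,1,1,1])

```text
time_s: 55.2
position: [0.5655, 0.4293, 0.0926]
tcp_rot: [[-1.0, 0.001, -0.0], [0.0, 0.0, -1.0], [-0.001, -1.0, -0.0]]
force: [0.7, 1.2, 0.2]
opening: 0.63
```

Call:
arm_command(translation=[[0,0,0],[0,0,0],[0,-0.1,0],[0,-0.4,0],[0,-0.8,0]], rotation=[[0,0,0],[0,0,0],[0,0,0],[0,0,0],[0,0,0]], grip=[1,1,1,1,1])

```text
time_s: 55.7
position: [0.5632, 0.4282, 0.1537]
tcp_rot: [[-1.0, -0.006, -0.001], [0.001, -0.003, -1.0], [0.006, -1.0, 0.003]]
force: [-0.7, -0.6, -2.7]
opening: 0.591
```

Call:
arm_command(translation=[[0,-0.4,0],[0,-0.7,0],[0,-0.7,0],[0,-0.7,0]], rotation=[[0,0,0],[0,0,0],[0,0,0],[0,0,0]], grip=[1,1,1,1])

```text
time_s: 56.1
position: [0.5647, 0.429, 0.2114]
tcp_rot: [[-1.0, -0.001, -0.0], [0.0, -0.0, -1.0], [0.001, -1.0, 0.0]]
force: [0.2, -0.2, -3.6]
opening: 0.592
```

```bash
python3 - <<'E'
from h import *
s=bot.read_state();print(s['time_s'],np.round(s['position'],4),s['opening'])
print(rel([.4584,-.2282,.0955]))
i,K,W=cap("scene");cv2.imwrite("pics/p13.png",i[150:390,150:560])
print([(c,p.round(),onz(p,.004,K,W)[:2].round(3)) for c,p in spot("scene","can4",5)])
shift()
E
```

```text
56.1 [0.5647 0.429  0.2114] 0.5924723700247239
([1.323, 1.452, 8.215], [0.0, 0.0, 0.0])
[(0.94, array([380., 325.]), array([0.666, 0.145])), (0.92, array([500., 266.]), array([0.506, 0.481])), (0.86, array([447., 313.]), array([0.638, 0.317])), (0.73, array([241., 232.]), array([ 0.386, -0.227]))]
scene 0.8 [0. 0.]
top 0.82 [0. 0.]
```

View pics/p13.png

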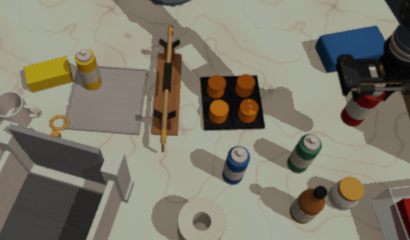

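The yellow can is upright in the rear corner of the drip tray (at about (241,232) in the frame), the pole and caps are fine, and the red can is held. I carry on.

Call:
arm_command(translation=[[0.03,0,0.2],[0.09,0,0.55],[0.148,0,0.913]], rotation=[[0,0,0],[0,0,0],[0,0,0]], grip=[1,1,1])

```text
time_s: 56.6
position: [0.5525, 0.3555, 0.2102]
tcp_rot: [[-1.0, -0.002, 0.001], [-0.001, -0.001, -1.0], [0.002, -1.0, 0.001]]
force: [-0.2, 0.3, -3.6]
opening: 0.591
```

Call:
arm_command(translation=[[0.07,0,0.46],[0.148,0,0.913]], rotation=[[0,0,0],[0,0,0]], grip=[1,1])

```text
time_s: 56.8
position: [0.5406, 0.2818, 0.2106]
tcp_rot: [[-1.0, -0.002, 0.0], [-0.0, -0.001, -1.0], [0.002, -1.0, 0.001]]
force: [1.0, 0.2, -2.1]
opening: 0.589
```

Call:
arm_command(translation=[[0.07,0,0.46],[0.148,0,0.913]], rotation=[[0,0,0],[0,0,0]], grip=[1,1])

```text
time_s: 57.0
position: [0.5288, 0.2086, 0.2109]
tcp_rot: [[-1.0, -0.002, -0.0], [0.0, -0.0, -1.0], [0.002, -1.0, 0.0]]
force: [0.7, -0.3, -2.8]
opening: 0.592
```

Call:
arm_command(translation=[[0.07,0,0.46],[0.148,0,0.913]], rotation=[[0,0,0],[0,0,0]], grip=[1,1])

```text
time_s: 57.2
position: [0.5169, 0.1356, 0.2111]
tcp_rot: [[-1.0, -0.002, -0.0], [0.0, -0.0, -1.0], [0.002, -1.0, 0.0]]
force: [1.1, 0.3, -2.9]
opening: 0.594
```

Call:
arm_command(translation=[[0.07,0,0.46],[0.148,0,0.913]], rotation=[[0,0,0],[0,0,0]], grip=[1,1])

```text
time_s: 57.4
position: [0.5051, 0.0626, 0.2112]
tcp_rot: [[-1.0, -0.001, -0.0], [0.0, 0.0, -1.0], [0.001, -1.0, -0.0]]
force: [0.1, -0.0, -3.7]
opening: 0.593
```

Call:
arm_command(translation=[[0.07,0,0.46],[0.148,0,0.913]], rotation=[[0,0,0],[0,0,0]], grip=[1,1])

```text
time_s: 57.6
position: [0.4933, -0.0104, 0.2113]
tcp_rot: [[-1.0, -0.001, -0.001], [0.001, 0.0, -1.0], [0.001, -1.0, -0.0]]
force: [0.4, -0.4, -4.0]
opening: 0.59
```

Call:
arm_command(translation=[[0.07,0,0.46],[0.148,0,0.913]], rotation=[[0,0,0],[0,0,0]], grip=[1,1])

```text
time_s: 57.8
position: [0.4815, -0.0834, 0.2113]
tcp_rot: [[-1.0, -0.001, -0.001], [0.001, 0.001, -1.0], [0.001, -1.0, -0.001]]
force: [0.8, 0.1, -2.9]
opening: 0.591
```

Call:
arm_command(translation=[[0.07,0,0.46],[0.148,0,0.913]], rotation=[[0,0,0],[0,0,0]], grip=[1,1])

```text
time_s: 58.0
position: [0.4695, -0.1564, 0.2113]
tcp_rot: [[-1.0, -0.001, -0.001], [0.001, 0.001, -1.0], [0.001, -1.0, -0.001]]
force: [0.3, -0.6, -1.9]
opening: 0.588
```

Call:
arm_command(translation=[[0.06,0,0.4],[0.12,0,0.75],[0.148,0,0.913],[0.148,0,0.913],[0.148,0,0.913]], rotation=[[0,0,0],[0,0,0],[0,0,0],[0,0,0],[0,0,0]], grip=[1,1,1,1,1])

```text
time_s: 58.5
position: [0.458, -0.2269, 0.2114]
tcp_rot: [[-1.0, -0.001, -0.001], [0.001, 0.002, -1.0], [0.001, -1.0, -0.002]]
force: [-0.8, 0.7, -3.4]
opening: 0.588
```

Call:
arm_command(translation=[[0,0.4,0],[0,0.8,0],[0,0.8,0]], rotation=[[0,0,0],[0,0,0],[0,0,0]], grip=[1,1,1])

```text
time_s: 58.8
position: [0.4555, -0.224, 0.1446]
tcp_rot: [[-1.0, -0.008, 0.001], [-0.001, 0.007, -1.0], [0.008, -1.0, -0.007]]
force: [-0.6, 0.4, -2.9]
opening: 0.589
```

Call:
arm_command(translation=[[0,0.2,0],[0,0.4,0],[0,0.55,0],[0,0.64,0],[0,0.64,0]], rotation=[[0,0,0],[0,0,0],[0,0,0],[0,0,0],[0,0,0]], grip=[1,1,1,1,1])

```text
time_s: 59.3
position: [0.4588, -0.228, 0.0969]
tcp_rot: [[-1.0, 0.0, 0.0], [-0.0, -0.0, -1.0], [-0.0, -1.0, 0.0]]
force: [-0.4, -0.9, -3.9]
opening: 0.591
```

Call:
arm_command(translation=[[0,0,0],[0,0,0],[0,0,0],[0,0,0]], rotation=[[0,0,0],[0,0,0],[0,0,0],[0,0,0]], grip=[-0.6,-0.6,-0.6,-0.6])

```text
time_s: 59.7
position: [0.4587, -0.2284, 0.0974]
tcp_rot: [[-1.0, 0.001, -0.001], [0.001, -0.001, -1.0], [-0.001, -1.0, 0.001]]
force: [0.6, 0.1, -0.4]
opening: 0.781
```

Call:
arm_command(translation=[[0,-0.3,0],[0,-0.9,0],[0,-0.9,0]], rotation=[[0,0,0],[0,0,0],[0,0,0]], grip=[-0.6,-0.6,-0.6])

```text
time_s: 60.0
position: [0.4618, -0.2307, 0.174]
tcp_rot: [[-1.0, 0.01, -0.001], [0.0, -0.008, -1.0], [-0.01, -1.0, 0.008]]
force: [1.1, -0.2, 0.9]
opening: 0.804
```

```bash
python3 -c "
from h import *
s=bot.read_state();print(s['time_s'],np.round(s['position'],4),s['opening'])
print(rel([.6365,.3172,.215]))"
```

```text
60.0 [ 0.4618 -0.2307  0.174 ] 0.8035806408363547
([-2.185, -0.543, -6.846], [0.0, 0.0, 0.0])
```

Call:
arm_command(translation=[[-0.16,-0.3,-0.48],[-0.317,-0.58,-0.974]], rotation=[[0,0,0],[0,0,0]], grip=[-1,-1])

```text
time_s: 60.2
position: [0.4836, -0.1502, 0.2156]
tcp_rot: [[-1.0, -0.0, -0.004], [0.004, 0.0, -1.0], [0.0, -1.0, -0.0]]
force: [0.4, 0.5, -1.3]
opening: 0.903
```

Call:
arm_command(translation=[[-0.16,0,-0.48],[-0.317,0,-0.974]], rotation=[[0,0,0],[0,0,0]], grip=[-1,-1])

```text
time_s: 60.4
position: [0.5099, -0.0712, 0.216]
tcp_rot: [[-1.0, 0.002, -0.001], [0.001, -0.001, -1.0], [-0.002, -1.0, 0.001]]
force: [0.4, -0.5, 0.6]
opening: 0.985
```

Call:
arm_command(translation=[[-0.16,0,-0.48],[-0.317,0,-0.974]], rotation=[[0,0,0],[0,0,0]], grip=[-1,-1])

```text
time_s: 60.6
position: [0.5347, 0.0071, 0.215]
tcp_rot: [[-1.0, 0.0, -0.001], [0.001, -0.0, -1.0], [-0.0, -1.0, 0.0]]
force: [1.0, -1.4, 0.6]
opening: 1.003
```

Call:
arm_command(translation=[[-0.16,0,-0.48],[-0.317,0,-0.974]], rotation=[[0,0,0],[0,0,0]], grip=[-1,-1])

```text
time_s: 60.8
position: [0.5601, 0.0851, 0.2148]
tcp_rot: [[-1.0, -0.0, -0.001], [0.001, -0.0, -1.0], [0.0, -1.0, 0.0]]
force: [0.5, -0.7, 0.0]
opening: 0.998
```

Call:
arm_command(translation=[[-0.16,0,-0.48],[-0.317,0,-0.974]], rotation=[[0,0,0],[0,0,0]], grip=[-1,-1])

```text
time_s: 61.0
position: [0.5854, 0.163, 0.2147]
tcp_rot: [[-1.0, -0.001, -0.001], [0.001, -0.0, -1.0], [0.001, -1.0, 0.0]]
force: [0.7, 0.9, 0.3]
opening: 1.003
```

Call:
arm_command(translation=[[-0.16,0,-0.48],[-0.317,0,-0.974]], rotation=[[0,0,0],[0,0,0]], grip=[-1,-1])

```text
time_s: 61.2
position: [0.6108, 0.2408, 0.2146]
tcp_rot: [[-1.0, -0.001, -0.001], [0.001, -0.0, -1.0], [0.001, -1.0, 0.0]]
force: [0.7, -0.2, -0.4]
opening: 1.006
```

Call:
arm_command(translation=[[-0.16,0,-0.48],[-0.317,0,-0.974],[-0.317,0,-0.974],[-0.317,0,-0.974]], rotation=[[0,0,0],[0,0,0],[0,0,0],[0,0,0]], grip=[-1,-1,-1,-1])

```text
time_s: 61.6
position: [0.6355, 0.3178, 0.214]
tcp_rot: [[-1.0, -0.002, 0.001], [-0.001, -0.001, -1.0], [0.002, -1.0, 0.001]]
force: [-0.0, -0.6, 0.4]
opening: 0.998
```

```bash
python3 - <<'E'
from h import *
s=bot.read_state();print(s["time_s"],np.round(s["position"],4))
i,K,W=cap("wrist")
for cf,p in spot("wrist","can2",5):print(cf,p.round(),onz(p,0,K,W)[:2].round(4))
j,K2,W2=cap("scene")
for cf,p in spot("scene","can2",5):print("scene",cf,p.round(),onz(p,.004,K2,W2)[:2].round(4))
print(rel([.6365,.3172,.092]));shift()
E
```

```text
61.6 [0.6355 0.3178 0.214 ]
0.71 [317. 205.] [0.636  0.3181]
0.63 [487. 178.] [0.6631 0.1488]
scene 0.87 [384. 322.] [0.6584 0.155 ]
scene 0.71 [240. 234.] [ 0.3949 -0.2272]
scene 0.65 [237. 254.] [ 0.458  -0.2298]
scene 0.59 [448. 314.] [0.6407 0.3185]
scene 0.23 [318. 246.] [ 0.4351 -0.0094]
([-0.008, 1.539, -0.019], [0.0, 0.0, 0.0])
scene 0.77 [-0.01  -0.021]
top 0.77 [-0.011 -0.02 ]
```

The scene network shows the yellow and red cans standing in the tray. The cap tray was knocked by (-10, -20) mm with the caps in it. I carry on with green and check the caps at the end.

Call:
arm_command(translation=[[0,0.4,0],[0,0.8,0],[0,0.8,0]], rotation=[[0,0,0],[0,0,0],[0,0,0]], grip=[-1,-1,-1])

```text
time_s: 62.2
position: [0.6326, 0.3151, 0.1464]
tcp_rot: [[-1.0, -0.01, -0.002], [0.002, -0.003, -1.0], [0.01, -1.0, 0.003]]
force: [-0.9, -0.8, -1.1]
opening: 0.998
```

Call:
arm_command(translation=[[0,0.3,0],[0,0.6,0],[0,0.74,0],[0,0.74,0]], rotation=[[0,0,0],[0,0,0],[0,0,0],[0,0,0]], grip=[-1,-1,-1,-1])

```text
time_s: 62.6
position: [0.6356, 0.3166, 0.0912]
tcp_rot: [[-1.0, -0.002, -0.001], [0.001, -0.001, -1.0], [0.002, -1.0, 0.001]]
force: [0.9, 0.6, -0.3]
opening: 1.0
```

Call:
arm_command(translation=[[0,0,0],[0,0,0],[0,0,0],[0,0,0],[0,0,0]], rotation=[[0,0,0],[0,0,0],[0,0,0],[0,0,0],[0,0,0]], grip=[1,1,1,1,1])

```text
time_s: 63.1
position: [0.6364, 0.3173, 0.0926]
tcp_rot: [[-1.0, 0.001, -0.0], [0.0, 0.0, -1.0], [-0.001, -1.0, -0.0]]
force: [-0.4, 0.2, 0.1]
opening: 0.633
```

Call:
arm_command(translation=[[0,0,0],[0,0,0],[0,-0.1,0],[0,-0.4,0],[0,-0.8,0]], rotation=[[0,0,0],[0,0,0],[0,0,0],[0,0,0],[0,0,0]], grip=[1,1,1,1,1])

```text
time_s: 63.6
position: [0.6339, 0.3166, 0.1537]
tcp_rot: [[-1.0, -0.007, -0.001], [0.001, -0.002, -1.0], [0.007, -1.0, 0.002]]
force: [0.7, -0.0, -2.9]
opening: 0.59
```

Call:
arm_command(translation=[[0,-0.4,0],[0,-0.7,0],[0,-0.7,0],[0,-0.7,0]], rotation=[[0,0,0],[0,0,0],[0,0,0],[0,0,0]], grip=[1,1,1,1])

```text
time_s: 64.0
position: [0.6355, 0.3171, 0.2114]
tcp_rot: [[-1.0, -0.001, -0.0], [0.0, -0.0, -1.0], [0.001, -1.0, 0.0]]
force: [-0.7, 0.1, -4.1]
opening: 0.594
```

```bash
python3 -c "
from h import *
s=bot.read_state();print(s['time_s'],np.round(s['position'],4),s['opening'])
print(rel([.3977,-.126,.0965]))"
```

```text
64.0 [0.6355 0.3171 0.2114] 0.5944738900367442
([2.969, 1.44, 5.54], [0.0, 0.0, 0.0])
```

Call:
arm_command(translation=[[0.1,0,0.2],[0.3,0,0.55],[0.497,0,0.923]], rotation=[[0,0,0],[0,0,0],[0,0,0]], grip=[1,1,1])

```text
time_s: 64.3
position: [0.5939, 0.2427, 0.2086]
tcp_rot: [[-1.0, -0.006, 0.001], [-0.001, -0.001, -1.0], [0.006, -1.0, 0.001]]
force: [0.9, -0.0, -3.5]
opening: 0.589
```

Call:
arm_command(translation=[[0.25,0,0.46],[0.497,0,0.923]], rotation=[[0,0,0],[0,0,0]], grip=[1,1])

```text
time_s: 64.5
position: [0.5538, 0.1684, 0.2092]
tcp_rot: [[-1.0, -0.006, 0.0], [-0.0, -0.001, -1.0], [0.006, -1.0, 0.001]]
force: [0.0, -0.7, -3.4]
opening: 0.592
```

Call:
arm_command(translation=[[0.25,0,0.46],[0.497,0,0.923]], rotation=[[0,0,0],[0,0,0]], grip=[1,1])

```text
time_s: 64.7
position: [0.5139, 0.0945, 0.2096]
tcp_rot: [[-1.0, -0.005, -0.0], [0.0, 0.0, -1.0], [0.005, -1.0, -0.0]]
force: [0.4, -0.7, -2.4]
opening: 0.588
```

Call:
arm_command(translation=[[0.25,0,0.46],[0.497,0,0.923]], rotation=[[0,0,0],[0,0,0]], grip=[1,1])

```text
time_s: 64.9
position: [0.4742, 0.0211, 0.21]
tcp_rot: [[-1.0, -0.005, -0.0], [0.0, 0.001, -1.0], [0.005, -1.0, -0.001]]
force: [1.1, -1.2, -2.9]
opening: 0.592
```

Call:
arm_command(translation=[[0.25,0,0.46],[0.497,0,0.923]], rotation=[[0,0,0],[0,0,0]], grip=[1,1])

```text
time_s: 65.1
position: [0.4345, -0.0524, 0.2102]
tcp_rot: [[-1.0, -0.004, -0.0], [0.0, 0.002, -1.0], [0.004, -1.0, -0.002]]
force: [1.1, -0.4, -2.8]
opening: 0.591
```

Call:
arm_command(translation=[[0.22,0,0.4],[0.41,0,0.75],[0.497,0,0.923],[0.497,0,0.923],[0.497,0,0.923]], rotation=[[0,0,0],[0,0,0],[0,0,0],[0,0,0],[0,0,0]], grip=[1,1,1,1,1])

```text
time_s: 65.6
position: [0.3964, -0.125, 0.2108]
tcp_rot: [[-1.0, -0.003, -0.002], [0.002, 0.002, -1.0], [0.003, -1.0, -0.002]]
force: [-0.1, 0.2, -3.2]
opening: 0.591
```

Call:
arm_command(translation=[[0,0.4,0],[0,0.8,0],[0,0.8,0]], rotation=[[0,0,0],[0,0,0],[0,0,0]], grip=[1,1,1])

```text
time_s: 65.9
position: [0.3946, -0.1228, 0.1448]
tcp_rot: [[-1.0, -0.009, 0.001], [-0.001, 0.006, -1.0], [0.009, -1.0, -0.006]]
force: [-0.7, 0.6, -3.3]
opening: 0.592
```

Call:
arm_command(translation=[[0,0.2,0],[0,0.4,0],[0,0.55,0],[0,0.64,0],[0,0.64,0]], rotation=[[0,0,0],[0,0,0],[0,0,0],[0,0,0],[0,0,0]], grip=[1,1,1,1,1])

```text
time_s: 66.4
position: [0.398, -0.1255, 0.0969]
tcp_rot: [[-1.0, 0.0, 0.0], [-0.0, -0.0, -1.0], [-0.0, -1.0, 0.0]]
force: [0.2, -0.4, -3.4]
opening: 0.59
```

Call:
arm_command(translation=[[0,0,0],[0,0,0],[0,0,0],[0,0,0]], rotation=[[0,0,0],[0,0,0],[0,0,0],[0,0,0]], grip=[-0.6,-0.6,-0.6,-0.6])

```text
time_s: 66.8
position: [0.3977, -0.1259, 0.0973]
tcp_rot: [[-1.0, 0.001, -0.001], [0.001, -0.001, -1.0], [-0.001, -1.0, 0.001]]
force: [-0.1, -0.4, 0.0]
opening: 0.784
```

Call:
arm_command(translation=[[0,-0.3,0],[0,-0.9,0],[0,-0.9,0]], rotation=[[0,0,0],[0,0,0],[0,0,0]], grip=[-0.6,-0.6,-0.6])

```text
time_s: 67.1
position: [0.4007, -0.1277, 0.1732]
tcp_rot: [[-1.0, 0.01, -0.0], [0.0, -0.006, -1.0], [-0.01, -1.0, 0.006]]
force: [0.5, -1.7, 0.4]
opening: 0.798
```

Call:
arm_command(translation=[[-0.4,-0.15,-0.43],[-0.83,-0.3,-0.865],[-0.83,-0.3,-0.865]], rotation=[[0,0,0],[0,0,0],[0,0,0]], grip=[-1,-1,-1])

```text
time_s: 67.4
position: [0.4686, -0.0542, 0.1944]
tcp_rot: [[-1.0, 0.008, 0.004], [-0.004, -0.001, -1.0], [-0.008, -1.0, 0.001]]
force: [0.4, -1.0, 0.1]
opening: 0.963
```

Call:
arm_command(translation=[[-0.4,-0.15,-0.43],[-0.83,-0.28,-0.865],[-0.83,-0.28,-0.865]], rotation=[[0,0,0],[0,0,0],[0,0,0]], grip=[-1,-1,-1])

```text
time_s: 67.7
position: [0.5347, 0.0152, 0.2162]
tcp_rot: [[-1.0, 0.007, 0.004], [-0.004, 0.0, -1.0], [-0.007, -1.0, -0.0]]
force: [0.6, -0.7, -0.1]
opening: 1.0
```

Call:
arm_command(translation=[[-0.4,0,-0.43],[-0.83,0,-0.865],[-0.83,0,-0.865]], rotation=[[0,0,0],[0,0,0],[0,0,0]], grip=[-1,-1,-1])

```text
time_s: 68.0
position: [0.5996, 0.0842, 0.2143]
tcp_rot: [[-1.0, 0.003, 0.003], [-0.003, 0.001, -1.0], [-0.003, -1.0, -0.001]]
force: [0.0, -0.9, -0.2]
opening: 1.002
```

Call:
arm_command(translation=[[-0.4,0,-0.43],[-0.83,0,-0.865],[-0.83,0,-0.865],[-0.83,0,-0.865]], rotation=[[0,0,0],[0,0,0],[0,0,0],[0,0,0]], grip=[-1,-1,-1,-1])

```text
time_s: 68.4
position: [0.6618, 0.15, 0.2135]
tcp_rot: [[-1.0, -0.004, 0.0], [-0.0, -0.001, -1.0], [0.004, -1.0, 0.001]]
force: [-0.9, -0.8, -0.4]
opening: 1.001
```

```bash
python3 - <<'E'
from h import *
s=bot.read_state();print(s["time_s"],np.round(s["position"],4))
i,K,W=cap("wrist")
for cf,p in spot("wrist","can2",5):print(cf,p.round(),onz(p,0,K,W)[:2].round(4))
j,K2,W2=cap("scene")
for cf,p in spot("scene","can2",5):print("scene",cf,p.round(),onz(p,.004,K2,W2)[:2].round(4))
print(rel([.664,.1505,.092]))
E
```

```text
68.4 [0.6618 0.15   0.2135]
0.78 [316. 204.] [0.663  0.1508]
scene 0.89 [278. 235.] [ 0.3986 -0.1206]
scene 0.78 [382. 325.] [0.6653 0.1499]
scene 0.61 [242. 235.] [ 0.398  -0.2212]
scene 0.56 [238. 251.] [ 0.4497 -0.228 ]
([-0.03, 1.538, -0.016], [0.0, 0.0, 0.0])
```

Call:
arm_command(translation=[[-0.01,0.4,0],[-0.01,0.8,0],[-0.01,0.8,0]], rotation=[[0,0,0],[0,0,0],[0,0,0]], grip=[-1,-1,-1])

```text
time_s: 68.9
position: [0.6594, 0.1494, 0.1468]
tcp_rot: [[-1.0, -0.011, -0.002], [0.002, -0.001, -1.0], [0.011, -1.0, 0.001]]
force: [-0.7, 0.3, 0.4]
opening: 0.996
```

Call:
arm_command(translation=[[0,0.3,0],[0,0.6,0],[0,0.73,0],[0,0.73,0]], rotation=[[0,0,0],[0,0,0],[0,0,0],[0,0,0]], grip=[-1,-1,-1,-1])

```text
time_s: 69.3
position: [0.6631, 0.1504, 0.0924]
tcp_rot: [[-1.0, -0.002, -0.001], [0.001, -0.0, -1.0], [0.002, -1.0, 0.0]]
force: [-0.6, 0.7, -0.8]
opening: 1.004
```

Call:
arm_command(translation=[[0,0,0],[0,0,0],[0,0,0],[0,0,0],[0,0,0]], rotation=[[0,0,0],[0,0,0],[0,0,0],[0,0,0],[0,0,0]], grip=[1,1,1,1,1])

```text
time_s: 69.8
position: [0.6642, 0.1509, 0.0933]
tcp_rot: [[-1.0, 0.001, -0.0], [0.0, -0.0, -1.0], [-0.001, -1.0, 0.0]]
force: [-0.2, -0.1, 0.6]
opening: 0.632
```

Call:
arm_command(translation=[[0,0,0],[0,0,0],[0,-0.1,0],[0,-0.4,0],[0,-0.8,0]], rotation=[[0,0,0],[0,0,0],[0,0,0],[0,0,0],[0,0,0]], grip=[1,1,1,1,1])

```text
time_s: 70.3
position: [0.6615, 0.1511, 0.1547]
tcp_rot: [[-1.0, -0.007, -0.001], [0.001, 0.0, -1.0], [0.007, -1.0, -0.0]]
force: [0.1, -0.1, -3.1]
opening: 0.593
```

Call:
arm_command(translation=[[0,-0.4,0],[0,-0.7,0],[0,-0.7,0],[0,-0.7,0]], rotation=[[0,0,0],[0,0,0],[0,0,0],[0,0,0]], grip=[1,1,1,1])

```text
time_s: 70.7
position: [0.6632, 0.1511, 0.2122]
tcp_rot: [[-1.0, -0.001, -0.0], [0.0, 0.0, -1.0], [0.001, -1.0, -0.0]]
force: [-0.2, -0.3, -3.1]
opening: 0.589
```

```bash
python3 -c "
from h import *
s=bot.read_state();print(s['time_s'],np.round(s['position'],4),s['opening'])
print(rel([.4674,-.1326,.0965]))"
```

```text
70.7 [0.6632 0.1511 0.2122] 0.5887772098974897
([2.444, 1.448, 3.547], [0.0, 0.0, 0.0])
```

Call:
arm_command(translation=[[0.15,0,0.2],[0.35,0,0.55],[0.613,0,0.886]], rotation=[[0,0,0],[0,0,0],[0,0,0]], grip=[1,1,1])

```text
time_s: 71.0
position: [0.613, 0.0797, 0.2097]
tcp_rot: [[-1.0, -0.005, 0.001], [-0.001, 0.0, -1.0], [0.005, -1.0, -0.0]]
force: [0.1, -0.7, -4.0]
opening: 0.592
```

Call:
arm_command(translation=[[0.3,0,0.44],[0.613,0,0.886]], rotation=[[0,0,0],[0,0,0]], grip=[1,1])

```text
time_s: 71.2
position: [0.5631, 0.0088, 0.2101]
tcp_rot: [[-1.0, -0.005, 0.001], [-0.001, 0.001, -1.0], [0.005, -1.0, -0.001]]
force: [0.4, -0.8, -3.2]
opening: 0.586
```

Call:
arm_command(translation=[[0.3,0,0.44],[0.613,0,0.886]], rotation=[[0,0,0],[0,0,0]], grip=[1,1])

```text
time_s: 71.4
position: [0.514, -0.0621, 0.2105]
tcp_rot: [[-1.0, -0.005, -0.0], [0.0, 0.002, -1.0], [0.005, -1.0, -0.002]]
force: [-0.4, -1.0, -2.8]
opening: 0.589
```

Call:
arm_command(translation=[[0.26,0,0.38],[0.5,0,0.72],[0.613,0,0.886],[0.613,0,0.886],[0.613,0,0.886]], rotation=[[0,0,0],[0,0,0],[0,0,0],[0,0,0],[0,0,0]], grip=[1,1,1,1,1])

```text
time_s: 71.9
position: [0.4668, -0.1319, 0.2114]
tcp_rot: [[-1.0, -0.003, -0.002], [0.002, 0.002, -1.0], [0.003, -1.0, -0.002]]
force: [0.1, 0.0, -3.3]
opening: 0.595
```

Call:
arm_command(translation=[[0,0.3,0],[0,0.6,0],[0,0.8,0],[0,0.8,0]], rotation=[[0,0,0],[0,0,0],[0,0,0],[0,0,0]], grip=[1,1,1,1])

```text
time_s: 72.3
position: [0.4661, -0.1303, 0.1462]
tcp_rot: [[-1.0, -0.006, 0.001], [-0.001, 0.004, -1.0], [0.006, -1.0, -0.004]]
force: [-0.7, -0.1, -2.7]
opening: 0.587
```

Call:
arm_command(translation=[[0,0.2,0],[0,0.4,0],[0,0.55,0],[0,0.64,0],[0,0.64,0]], rotation=[[0,0,0],[0,0,0],[0,0,0],[0,0,0],[0,0,0]], grip=[1,1,1,1,1])

```text
time_s: 72.8
position: [0.4684, -0.1323, 0.0976]
tcp_rot: [[-1.0, 0.001, 0.0], [-0.0, -0.0, -1.0], [-0.001, -1.0, 0.0]]
force: [-0.2, -0.5, -2.7]
opening: 0.587
```

Call:
arm_command(translation=[[0,0,0],[0,0,0],[0,0,0],[0,0,0]], rotation=[[0,0,0],[0,0,0],[0,0,0],[0,0,0]], grip=[-0.6,-0.6,-0.6,-0.6])

```text
time_s: 73.2
position: [0.468, -0.1326, 0.0982]
tcp_rot: [[-1.0, 0.001, -0.001], [0.001, -0.001, -1.0], [-0.001, -1.0, 0.001]]
force: [0.5, -0.4, -0.6]
opening: 0.785
```

Call:
arm_command(translation=[[0,-0.3,0],[0,-0.9,0],[0,-0.9,0]], rotation=[[0,0,0],[0,0,0],[0,0,0]], grip=[-0.6,-0.6,-0.6])

```text
time_s: 73.5
position: [0.4714, -0.1344, 0.1746]
tcp_rot: [[-1.0, 0.011, -0.001], [0.0, -0.006, -1.0], [-0.011, -1.0, 0.006]]
force: [1.5, -0.6, 0.7]
opening: 0.8
```

Call:
arm_command(translation=[[0,-0.5,-0.4],[0,-1,-0.9],[0,-1,-0.9]], rotation=[[0,0,0],[0,0,0],[0,0,0]], grip=[-0.6,-0.6,-0.6])

```text
time_s: 73.8
position: [0.4691, -0.0584, 0.253]
tcp_rot: [[-1.0, 0.007, 0.002], [-0.002, -0.001, -1.0], [-0.007, -1.0, 0.001]]
force: [0.3, 0.7, -0.1]
opening: 0.801
```

Call:
arm_command(translation=[[0,-0.5,-0.4],[0,-1,-1],[0,-1,-1]], rotation=[[0,0,0],[0,0,0],[0,0,0]], grip=[-0.6,-0.6,-0.6])

```text
time_s: 74.1
position: [0.4689, 0.0215, 0.3321]
tcp_rot: [[-1.0, 0.006, 0.002], [-0.002, -0.0, -1.0], [-0.006, -1.0, 0.0]]
force: [-0.2, -0.6, -0.2]
opening: 0.801
```

Call:
arm_command(translation=[[0,0,-0.5],[0,0,-1],[0,0,-1],[0,0,-1]], rotation=[[0,0,0],[0,0,0],[0,0,0],[0,0,0]], grip=[-0.6,-0.6,-0.6,-0.6])

```text
time_s: 74.5
position: [0.4672, 0.0993, 0.3281]
tcp_rot: [[-1.0, -0.003, 0.001], [-0.001, -0.001, -1.0], [0.003, -1.0, 0.001]]
force: [1.2, 0.4, -0.1]
opening: 0.801
```

```bash
python3 - <<'E'
from h import *
s=bot.read_state();print(s["time_s"],np.round(s["position"],4))
i,K,W=cap("wrist");j,K2,W2=cap("scene")
R=np.radians(-5.4);x=np.array([np.cos(R),np.sin(R)]);y=np.array([-x[1],x[0]])
for cf,p in spot("scene","can2",5):
    q=onz(p,.004,K2,W2)[:2];d=q-[.438,-.178];print("can",cf,q.round(3),"in tray",(d@x).round(3),(d@y).round(3))
for c,(k,w) in dict(scene=(K2,W2),wrist=(K,W)).items():
    for t,z in(("pole",.078),("pole_prong",.05),("cradle",0),("vent_eye",.247),("cap_tray",0)):print(c,t,[(cf,onz(p,z,k,w)[:2].round(3)) for cf,p in spot(c,t)])
for cf,p in spot("scene","cap2",5):print("cap",cf,onz(p,.005,K2,W2)[:2].round(3))
shift()
cv2.imwrite("pics/p14.png",np.hstack([cv2.resize(i,(400,300)),cv2.resize(j[190:340,190:430],(400,300))]))
E
```

```text
74.5 [0.4672 0.0993 0.3281]
can 0.94 [ 0.454 -0.239] in tray 0.021 -0.059
can 0.77 [ 0.468 -0.134] in tray 0.026 0.047
can 0.73 [ 0.396 -0.224] in tray -0.038 -0.049
can 0.63 [ 0.409 -0.123] in tray -0.035 0.052
scene pole [(0.94, array([ 0.416, -0.012]))]
scene pole_prong [(0.88, array([ 0.617, -0.024]))]
scene cradle [(0.65, array([ 0.432, -0.013]))]
scene vent_eye [(0.93, array([ 0.632, -0.231]))]
scene cap_tray [(0.89, array([0.442, 0.143]))]
wrist pole [(0.56, array([ 0.418, -0.007]))]
wrist pole_prong [(0.57, array([ 0.607, -0.025]))]
wrist cradle [(0.72, array([ 0.421, -0.008]))]
wrist vent_eye [(0.27, array([ 0.491, -0.041]))]
wrist cap_tray [(0.79, array([0.441, 0.141]))]
cap 0.86 [0.481 0.18 ]
cap 0.71 [0.416 0.177]
cap 0.68 [0.409 0.094]
cap 0.64 [0.484 0.1  ]
scene 0.81 [-0.013 -0.021]
top 0.52 [0.046 0.024]
```

View pics/p14.png

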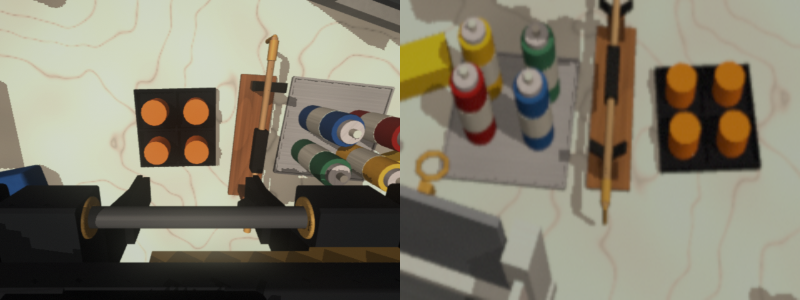

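The picture shows all four open cans upright in the drip tray, the pole in both notches, and four caps upright in their compartments in the shifted tray. The flap is shut and the hand is clear of everything. I hand in.

```bash
python3 -c "
from rig import bot
print(bot.hand_in())"
```

```text
the job is handed in; nothing more can be done
None
```

The job is handed in at about 75 s of the 210 s. I dropped the prong into the ring and pulled the flap to its stop (about 19 N), then laid the pole back in the cradle. After that I took off all four caps, stood them one per compartment, and stood the four opened cans in the drip tray.

**Last checks (camera and spot networks; `hand_in` gives no verdict):**
- **Flap:** shut; the ring eye is at (0.632, -0.231) against (0.631, -0.230) computed for zero angle.
- **Cans:** all upright, within about 60 mm of the drip tray's centre along each side.
- **Caps:** four standing open side down, one per compartment.
- **Pole:** in both notches, within about 5 mm of where it started.
- **Robot:** the hand was clear of everything, with the TCP at 0.33 m height.

**What failed or disagreed:**
- **First pole grasp missed:** the fingertips sit about 8 mm behind the reported TCP, not 22 mm ahead as the interface text says. I measured this from the images and used it for every grasp afterwards.
- **Cap tray knocked:** it was pushed about (-10, -20) mm while I was moving the cans. The caps moved with it and stayed seated.
- **Last tray-shift reading:** the top camera gave a different shift, but the match was weak (0.52), so I went by the scene and wrist views, which agree.

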